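Fetch the plaster mould from behind the pots in the blue tray

TASK

Get the round plaster mould from behind the red cup, the green bottle and the yellow jar in the blue tray: first move all three of those onto the plywood side board, then centre the mould on the metal banding wheel, right way up, and only after that put cup, bottle and jar each back on the very spot in the tray where it stood. Never let any of these four tip over, and leave the mug, the tin and the clay block alone.

Things in the scene. Friction and masses are not known exactly. Their poses are not given: they have to be found in the camera images.
- red_cup: red open plastic cup with white inside bottom, hollow, 110 mm tall, outer diameter 58 mm at the foot growing evenly to 66 mm at the rim, wall 3 mm, about 0.1 kg. Origin: centre of its underside, z up. At the start it stands on one of the three white marks in the tray (which one varies)
- green_bottle: green round bottle with a white cap, 120 mm tall: straight body 58 mm in diameter up to 85 mm, shoulder narrowing up to 102 mm, then a white cap 28 mm in diameter; about 0.2 kg. Origin: centre of its underside, z up. Starts on one of the three white marks
- yellow_jar: yellow round jar with a black lid, 108 mm tall: body 62 mm in diameter up to 90 mm, fixed lid 64 mm in diameter above; about 0.25 kg. Origin: centre of its underside, z up. Starts on one of the three white marks
- mould: low round off-white plaster mould, like a thick little bowl: 60 mm in diameter, straight sided, 42 mm tall, wall 9 mm, a 42 mm wide hollow 26 mm deep in its top; about 0.2 kg. Origin: centre of its underside, z up. Starts in the tray behind the three taller things, which stand about 78 mm from it, centre to centre; too close for a gripper to reach down between them
- tray: blue rectangular tray, fixed for the run, 220 mm (x) by 250 mm (y), 25 mm high walls 5 mm thick, floor 5 mm thick. Origin: centre of its underside; x points away from the robot, turned by up to 0.2 rad. Three flat white round marks, 80 mm wide, on its floor at (x, y) mm: (-43, 0), (8, 73), (8, -73); cup, bottle and jar start within 3 mm of these, one on each; the mould near (35, 0)
- board: plywood side board lying on the table, fixed for the run, 300 mm (its x) by 140 mm (its y), 12 mm thick, bare at the start, to the left or to the right of the tray; room for cup, bottle and jar in a row along its x, about 90 mm apart. Origin: centre of its underside; turned by up to 0.15 rad
- wheel: banding wheel (potter's turntable, does not turn here), fixed: aluminium disc 170 mm in diameter with concentric dark rings, its flat top 30 mm above the table, on a dark foot. On the other side of the tray from the board. Origin: on its axis, at the table top
- mug: bystander: white mug with a handle, 80 mm in diameter, 90 mm tall, beyond the tray and to the left. Origin: centre of its underside
- tin: bystander: grey metal tin, 74 x 114 mm and 61 mm high, beyond the tray and to the right. Origin: centre of its underside
- clay_block: bystander: terracotta block with pale bands, 60 x 90 mm and 35 mm high, just beyond the tray. Origin: centre of its underside
Not all that is in view belongs to the job. Leave any purple look-alike of the yellow_jar alone.

How it is judged (in metres and radians):
On the way, in this order (a step that is already met when the one before it is completed fails the run):
1. red cup, green bottle and yellow jar all stand released on the side board (x of red_cup in the frame of board between -0.145 and 0.145 m and y of red_cup in the frame of board between -0.065 and 0.065 m and z of red_cup in the frame of board between 0.008 and 0.018 m and angle between each of red_cup, green_bottle, yellow_jar's own z axis and vertical below 0.15 rad and linear speed of each of red_cup, green_bottle, yellow_jar below 0.03 m/s and contact force between the fingers and red_cup below 0.1 N and x of green_bottle in the frame of board between -0.145 and 0.145 m and y of green_bottle in the frame of board between -0.065 and 0.065 m and z of green_bottle in the frame of board between 0.008 and 0.018 m and contact force between the fingers and green_bottle below 0.1 N and x of yellow_jar in the frame of board between -0.145 and 0.145 m and y of yellow_jar in the frame of board between -0.065 and 0.065 m and z of yellow_jar in the frame of board between 0.008 and 0.018 m and contact force between the fingers and yellow_jar below 0.1 N), for 0.2 s.
2. the mould stands released, centred on the banding wheel, while cup, bottle and jar are still on the side board (all of step 1 and horizontal distance between mould and wheel below 0.012 m and z of mould in the frame of wheel between 0.026 and 0.036 m and angle between mould's own z axis and vertical below 0.15 rad and linear speed of mould below 0.03 m/s and contact force between the fingers and mould below 0.1 N), for 0.2 s.
At the end, for the whole second after the job is handed in: The mould stands upright on the banding wheel, its centre within 12 mm of the wheel's axis; red cup, green bottle and yellow jar each stand upright within 15 mm of where they stood at the start; all released and at rest (horizontal distance between mould and wheel below 0.012 m and z of mould in the frame of wheel between 0.026 and 0.036 m and angle between each of mould, red_cup, green_bottle, yellow_jar's own z axis and vertical below 0.15 rad and linear speed of each of mould, red_cup, green_bottle, yellow_jar below 0.03 m/s and contact force between the fingers and mould below 0.1 N and distance of each of red_cup, green_bottle, yellow_jar from where it was at the start of the episode below 0.015 m and contact force between the fingers and red_cup below 0.1 N and contact force between the fingers and green_bottle below 0.1 N and contact force between the fingers and yellow_jar below 0.1 N); the robot touches nothing.
It fails at once if the white mug was moved by more than 20 mm (distance of mug from where it was at the start of the episode above 0.02 m).
It fails at once if the metal tin was moved by more than 20 mm (distance of tin from where it was at the start of the episode above 0.02 m).
It fails at once if the banded clay block was moved by more than 20 mm (distance of clay_block from where it was at the start of the episode above 0.02 m).
It fails at once if the cup, bottle, jar or mould was tipped over (angle between any of red_cup, green_bottle, yellow_jar, mould's own z axis and vertical above 0.6 rad).
It also fails if it takes over 141 s, if anything falls off the work surface, if the arm or the gripper's body presses on something with over 40 N, if the wrist force passes 120 N, or if a joint passes its speed limit or range.

ROBOT

A 6-joint arm with a two-finger parallel gripper is mounted at the origin on the work surface. World frame = base frame: x ahead of the robot, y to its left, z up, the work surface at z = 0. Lengths are in m, angles in degrees, forces in N, time in s.
With the tool pointing down it reaches from about 0.3 to 0.75 m from the base axis. Payload 8.5 kg.
Tool frame: the origin (TCP) lies on the centre line of the jaws, within the pads' length; the fingertips stand 19 mm ahead of it and the grasp point (between the pads) is the TCP; z points along the fingers, x is the direction in which the jaws open and shut, and the axes are right-handed (so a half turn about z gives the same grasp; the last joint's range is limited). The gripper opens to 85 mm and grips with 20 to 120 N. Pads are 22 mm wide; open, the fingers measure 114 mm over their backs; the gripper's body (76 mm by 85 mm) begins 54 mm behind the grasp point. The pads swing forward as they close: fully open they stand 13 mm farther back than shut.
Start: joints at [-12.336, 21.807, 74.336, -0, 83.858, -12.336], TCP at [0.55, 0, 0.229] pointing down, gripper open.
Joint ranges: [-178.18, 178.18], [-50.72, 133.34], [12.68, 142.11], [-81.47, 261.47], [9.98, 163.14], [-165.26, 165.26]. Speed limits (degrees/s): [136.94, 136.94, 180, 180, 180, 180].

INTERFACE

Orientations are given as a 3x3 rotation matrix whose columns are the frame's x, y, z axes.
In Python, from rig import env, cams, order gives the robot as it stands.
- The arm moves only by the tool step_arm, never from a script. Its argument "steps" is a list of rows, each an object with "xyz": the shift along the tool's x, y, z normalised to -1 to 1, where 1 is 0.04 m, a list of three; "turn": the turn, a rotation vector about the tool's x, y, z normalised to -1 to 1, where 1 is 0.08 rad, a list of three; "gripper": the gripper command: -1 is shut, 1 is fully open, values between are in proportion. A call has 1 to 20 rows; each row shifts and turns the commanded pose from where the row before left it, along the tool's axes as they then stand; what a row does not reach is not made up. A row lasts 1/12 s, in which the tool goes at most 41.7 mm and 7.16 degrees, less where a joint would pass 70% of its speed; a pose out of reach is approached as far as the arm can. A call with a number of a shift or a turn outside -1 to 1 is refused whole. A call with a gripper value outside its range is refused whole. The fingers move at their own pace and stop on an object; "squeeze" is the grip in N (left out, the last holds). Time passes only in rows, so rows that do not move let the fingers close. It gives the time, the measured TCP pose, the force and the opening at its end, in the units of the state.
- env.observe(): the state, without advancing time (a new reading comes with each control period).
- cams.get_image(name): name is "scene" or "side" or "wrist"; returns (picture, depth): 400x640x3 uint8, red, green, blue; 400x640 float32, m along the optical axis (not along the pixel's ray), 0 where there is no reading.
- cams.camera_info(name): a dict with "fx", "fy", "cx", "cy" (pixels), "extrinsics" (4x4, takes a point from camera to world coordinates). Camera axes: x right, y down, z forward; pixel columns grow to the right and rows downward; lengths in m; the calibration is good to about 2 mm. A picture is of the moment at which its call begins: read the wrist's pose just before it. camera_info takes no time and is no camera call; for the wrist camera it gives the pose at the moment of the call.
- order.close_job(): hands the job in, once; it reports no verdict.
The state is a dict: "time_s": time; "q": joint angles; "qvel": joint speeds; "joint_efforts": joint torques, N m; "position": TCP position; "tool_rot": TCP orientation; "ft_force": force on the tool from outside, world axes, zero at the start; "wrist_torque": the same for the moment, N m; "grip_width": finger opening in m.
Only numpy, scipy, OpenCV 4.12 (cv2) and the standard library are available. Lean on these libraries where they do the work, as an engineer would, in place of code of your own. Each camera call takes 0.05 s, during which the arm holds its last target. There are 200 camera calls.

## Working session

There is one attempt and no reset: what is moved stays moved. The work goes in short steps, Python scripts to look and compute and a tool call to move; the robot and the scene stay as the last step left them, time stands still between calls to the robot, and variables do not carry over. Pictures are saved under pics/ and viewed, about 12 in all and at most 16, crops included, and the job is handed in when it is done.

Besides the shell and the picture viewer there is one more tool, called after ">>>" in YAML: its name, and indented under it one key for each argument. step_arm: Moves the arm, as the interface text tells. Scaled input: -1 to 1 covers 0.04 m each way for a shift and 0.08 rad each way for a turn. Its arguments: {"type":"object","properties":{"steps":{"type":"array"},"squeeze":{"type":"number"}},"required":["steps"]}

```bash
mkdir -p pics; python3 - <<'E'
from rig import env,cams,order
import numpy as np,cv2
s=env.observe();print(s['time_s'],s['position'],s['tool_rot'],s['grip_width'])
for n in ['scene','side']:
    im,d=cams.get_image(n);np.savez('%s0.npz'%n,im=im,d=d,**{k:np.array(v) for k,v in cams.camera_info(n).items() if k in('fx','fy','cx','cy','extrinsics')})
    cv2.imwrite('pics/%s0.png'%n,im[:,:,::-1])
    print(n,cams.camera_info(n))
E
```

```text
0.0 [5.49705016e-01 8.43311772e-05 2.28001381e-01] [[ 9.99998966e-01  1.13519052e-05 -1.43803289e-03]
 [ 1.17779754e-05 -9.99999956e-01  2.96278703e-04]
 [-1.43802946e-03 -2.96295334e-04 -9.99998922e-01]] 0.08572581453033366
scene {'fx': 370.4153695720853, 'fy': 370.4153695720853, 'cx': 317.2697537569748, 'cy': 203.01813030032594, 'extrinsics': array([[ 0.34381654,  0.73721186, -0.58164325,  1.11626522],
       [ 0.93903606, -0.2707193 ,  0.2119489 , -0.16488202],
       [-0.00121081, -0.61905552, -0.78534629,  0.71319888],
       [ 0.        ,  0.        ,  0.        ,  1.        ]])}
side {'fx': 369.23825911187447, 'fy': 369.23825911187447, 'cx': 316.4117707871218, 'cy': 195.73217904974518, 'extrinsics': array([[-0.94452659, -0.15836458,  0.28773284,  0.35892246],
       [-0.32829786,  0.48055273, -0.81319714,  0.67156892],
       [-0.00948918, -0.86254839, -0.50588558,  0.4538401 ],
       [ 0.        ,  0.        ,  0.        ,  1.        ]])}
```

View pics/scene0.png

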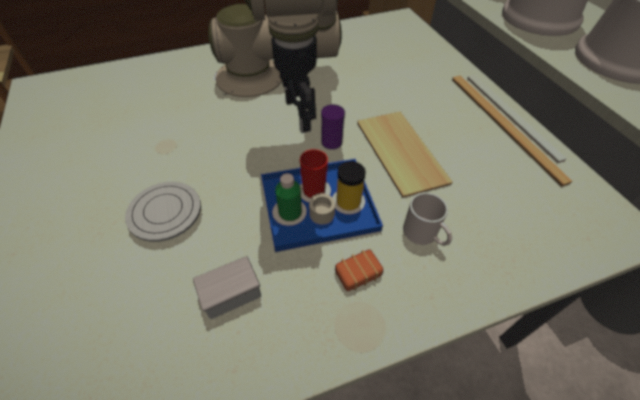

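View pics/side0.png

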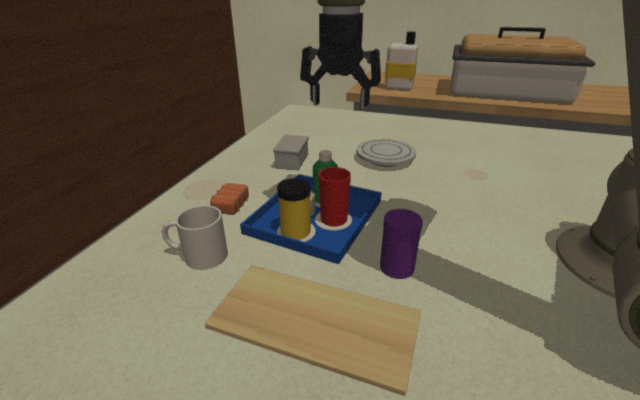

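The scene view shows the board to the left of the tray (405,150), the wheel to the right (163,210), and the purple look-alike between robot and tray (333,125). In the tray are the cup (314,172), bottle (288,200), jar (350,187) and mould (322,208). The side view agrees. Next I measure them by colour segmentation on the depth cloud.

```bash
cat > h.py <<'E'
import numpy as np,cv2
from scipy.optimize import least_squares
def cloud(im,d,c):
    v,u=np.indices(d.shape);z=d
    P=np.stack([(u-c['cx'])/c['fx']*z,(v-c['cy'])/c['fy']*z,z],-1).reshape(-1,3)
    E=c['extrinsics'];P=P@E[:3,:3].T+E[:3,3]
    hsv=cv2.cvtColor(im,cv2.COLOR_RGB2HSV).reshape(-1,3).astype(int)
    ok=(d.reshape(-1)>0)
    return P[ok],hsv[ok]
def circ(P,r):
    f=lambda c:np.hypot(P[:,0]-c[0],P[:,1]-c[1])-(r(P[:,2]) if callable(r) else r)
    o=least_squares(f,np.median(P[:,:2],0),loss='soft_l1',f_scale=.002)
    return o.x.round(4),np.abs(f(o.x)).mean().round(4)
def hue(h,a,b,s=110,v=30): return (h[:,0]>=a)&(h[:,0]<=b)&(h[:,1]>s)&(h[:,2]>v)
E
python3 - <<'E'
from h import *
C={}
for n in ['scene','side']:
    f=np.load(n+'0.npz');C[n]=cloud(f['im'],f['d'],f)
for n,(P,h) in list(C.items())+[('both',tuple(np.vstack(x) for x in zip(*C.values())))]:
    print('==',n)
    box=(P[:,0]>.3)&(P[:,0]<.9)&(abs(P[:,1])<.45)&(P[:,2]>-.02)&(P[:,2]<.2)
    z=P[:,2]
    red=box&(hue(h,0,4,170)|hue(h,174,180,170));gr=box&hue(h,45,85);ye=box&hue(h,18,30,180);bl=box&hue(h,105,125,150);pu=box&hue(h,130,160)
    for nm,m,r,lo,hi in [('cup',red,lambda z:.029+.004*(z-.005)/.11,.035,.105),('bottle',gr,.029,.03,.085),('jar',ye,.031,.03,.09),('purple',pu,.031,.02,.085)]:
        Q=P[m&(z>lo)&(z<hi)]
        if len(Q)>10: print(nm,len(Q),circ(Q,r),'zmax',np.percentile(P[m][:,2],98).round(4))
    Q=P[bl&(z>.018)&(z<.032)]
    if len(Q)>10:
        (c,s,a)=cv2.minAreaRect((Q[:,:2]*1000).astype(np.float32));print('tray',len(Q),c,s,a)
    wood=box&hue(h,10,30,70)&(z>.004)&(z<.02)&(P[:,1]>.1)
    Q=P[wood]
    lab=Q[:,:2]*1000
    (c,s,a)=cv2.minAreaRect(lab.astype(np.float32));print('board',len(Q),c,s,a,np.median(Q[:,2]))
    Q=P[box&(z>.024)&(z<.036)&(P[:,1]<-.1)&(h[:,1]<80)]
    Q=Q[Q[:,0]<.62] 
    if len(Q)>10:
        print('wheel',len(Q),cv2.minEnclosingCircle((Q[:,:2]*1000).astype(np.float32)),Q[:,:2].mean(0),np.median(Q[:,2]))
E
```

```text
== scene
cup 726 (array([0.5505, 0.0324]), np.float64(0.0017)) zmax 0.1138
bottle 325 (array([ 0.594 , -0.0439]), np.float64(0.0006)) zmax 0.1039
jar 356 (array([0.6609, 0.0723]), np.float64(0.005)) zmax 0.097
purple 350 (array([0.4481, 0.1156]), np.float64(0.0079)) zmax 0.1083
tray 524 (595.345703125, 27.522621154785156) (243.2491455078125, 218.91043090820312) 82.75597381591797
board 4079 (496.5405578613281, 239.34732055664062) (269.0411376953125, 301.9307861328125) 88.16106414794922 0.010651889650667656
wheel 3388 ((502.1844787597656, -323.8709411621094), 86.20926666259766) [ 0.50759032 -0.32389012] 0.029246029901101422
== side
cup 979 (array([0.5462, 0.0319]), np.float64(0.0012)) zmax 0.1148
bottle 111 (array([0.6235, 0.0011]), np.float64(0.0013)) zmax 0.1057
jar 674 (array([0.5852, 0.1503]), np.float64(0.006)) zmax 0.0932
purple 988 (array([0.3942, 0.1396]), np.float64(0.0009)) zmax 0.1094
tray 917 (588.4732055664062, 29.855323791503906) (250.7445068359375, 218.34463500976562) 82.58561706542969
board 15543 (494.3892822265625, 239.279296875) (272.70068359375, 302.877685546875) 88.17463684082031 0.012528483108259936
wheel 1193 ((497.94329833984375, -322.611083984375), 86.28961181640625) [ 0.49502148 -0.31153272] 0.030644409578297116
== both
cup 1705 (array([0.5488, 0.0322]), np.float64(0.0018)) zmax 0.1144
bottle 436 (array([ 0.5935, -0.0453]), np.float64(0.0011)) zmax 0.105
jar 1030 (array([0.6098, 0.0993]), np.float64(0.0009)) zmax 0.0945
purple 1338 (array([0.3952, 0.1397]), np.float64(0.0024)) zmax 0.1093
tray 1441 (592.0400390625, 29.47662353515625) (250.48580932617188, 225.92892456054688) 82.79047393798828
board 19622 (495.2264099121094, 239.27291870117188) (272.70001220703125, 304.5530090332031) 88.16106414794922 0.012300695884161938
wheel 4581 ((500.7391357421875, -321.5987243652344), 88.05268859863281) [ 0.5043171  -0.32067196] 0.029599066260095785
```

```bash
python3 - <<'E'
from h import *
for n in ['scene','side']:
    f=np.load(n+'0.npz');P,h=cloud(f['im'],f['d'],f);z=P[:,2]
    wood=hue(h,10,30,60)&(z>.004)&(z<.02)&(P[:,1]>.14)&(P[:,1]<.4)&(P[:,0]>.25)&(P[:,0]<.8)
    g=np.zeros((400,600),np.uint8);g[(P[wood,0]*500).astype(int),(P[wood,1]*500).astype(int)]=1
    g=cv2.morphologyEx(cv2.morphologyEx(g,cv2.MORPH_CLOSE,np.ones((7,7))),cv2.MORPH_OPEN,np.ones((9,9)))
    k,l,st,ce=cv2.connectedComponentsWithStats(g);b=1+np.argmax(st[1:,4])
    Q=np.argwhere(l==b).astype(np.float32)*2
    print(n,'board',cv2.minAreaRect(Q))
    m=(h[:,1]<70)&(z>.04)&(z<.085)&(P[:,0]>.6)&(P[:,0]<.85)&(P[:,1]>.12)&(P[:,1]<.4)
    print('mug',P[m].min(0),P[m].max(0))
    m=(h[:,1]<110)&(z>.036)&(z<.052)&(np.hypot(P[:,0]-.627,P[:,1]-.024)<.036)
    Q=P[m];print('mould',len(Q),Q.min(0),Q.max(0),cv2.minEnclosingCircle((Q[:,:2]*1000).astype(np.float32)))
E
```

```text
scene board ((498.3697204589844, 302.83221435546875), (141.6183624267578, 300.9156188964844), 88.21009063720703)
mug [0.62696004 0.12037402 0.04001428] [0.81901387 0.25997216 0.08499542]
mould 314 [ 0.59805919 -0.00487571  0.03600676] [0.65852649 0.05374734 0.04824766] ((628.0214233398438, 23.933374404907227), 30.739797592163086)
side board ((493.51153564453125, 304.35284423828125), (141.9462890625, 300.49249267578125), 88.13232421875)
mug [0.70098931 0.18404088 0.04006631] [0.81403663 0.26306707 0.08496334]
mould 59 [ 0.59354533 -0.00192846  0.03621495] [0.61229735 0.03959037 0.04933346] ((604.7755737304688, 18.830957412719727), 22.080196380615234)
```

>>> step_arm:
  steps:
    - {"xyz": [0.3, -0.5, 0], "turn": [0, 0, 0], "gripper": 1}
    - {"xyz": [0.3, -0.5, 0], "turn": [0, 0, 0], "gripper": 1}
    - {"xyz": [0.3, -0.5, 0], "turn": [0, 0, 0], "gripper": 1}
    - {"xyz": [0.3, -0.5, 0], "turn": [0, 0, 0], "gripper": 1}
    - {"xyz": [0.3, -0.5, 0], "turn": [0, 0, 0], "gripper": 1}
    - {"xyz": [0, 0, 0.5], "turn": [0, 0, 0], "gripper": 1}
    - {"xyz": [0, 0, 0.5], "turn": [0, 0, 0], "gripper": 1}
    - {"xyz": [0, 0, 0], "turn": [0, 0, 0], "gripper": 1}
    - {"xyz": [0, 0, 0], "turn": [0, 0, 0], "gripper": 1}
  squeeze: 35

```text
time_s: 0.85
position: [0.6096, 0.1, 0.1879]
tool_rot: [[1.0, 0.0, -0.003], [0.0, -1.0, 0.0], [-0.003, -0.0, -1.0]]
ft_force: [-0.0, -1.2, 0.6]
grip_width: 0.0852
```

>>> step_arm:
  steps:
    - {"xyz": [0, 0, 0.5], "turn": [0, 0, 0], "gripper": 1}
    - {"xyz": [0, 0, 0.5], "turn": [0, 0, 0], "gripper": 1}
    - {"xyz": [0, 0, 0.5], "turn": [0, 0, 0], "gripper": 1}
    - {"xyz": [0, 0, 0.5], "turn": [0, 0, 0], "gripper": 1}
    - {"xyz": [0, 0, 0.5], "turn": [0, 0, 0], "gripper": 1}
    - {"xyz": [0, 0, 0.45], "turn": [0, 0, 0], "gripper": 1}
    - {"xyz": [0, 0, 0], "turn": [0, 0, 0], "gripper": 1}
    - {"xyz": [0, 0, 0], "turn": [0, 0, 0], "gripper": 0.5}
    - {"xyz": [0, 0, 0], "turn": [0, 0, 0], "gripper": 0.2}
    - {"xyz": [0, 0, 0], "turn": [0, 0, 0], "gripper": -0.2}
    - {"xyz": [0, 0, 0], "turn": [0, 0, 0], "gripper": -1}
    - {"xyz": [0, 0, 0], "turn": [0, 0, 0], "gripper": -1}
    - {"xyz": [0, 0, 0], "turn": [0, 0, 0], "gripper": -1}
    - {"xyz": [0, 0, 0], "turn": [0, 0, 0], "gripper": -1}

```text
time_s: 2.02
position: [0.6109, 0.1, 0.0728]
tool_rot: [[1.0, 0.0, 0.004], [0.0, -1.0, -0.0], [0.004, 0.0, -1.0]]
ft_force: [-1.4, 0.1, 6.6]
grip_width: 0.063
```

>>> step_arm:
  steps:
    - {"xyz": [0, 0, -0.25], "turn": [0, 0, 0], "gripper": -1}
    - {"xyz": [0, 0, -0.5], "turn": [0, 0, 0], "gripper": -1}
    - {"xyz": [0, 0, -0.5], "turn": [0, 0, 0], "gripper": -1}
    - {"xyz": [0, 0, -0.5], "turn": [0, 0, 0], "gripper": -1}
    - {"xyz": [0, 0, -0.5], "turn": [0, 0, 0], "gripper": -1}
    - {"xyz": [0, 0, -0.25], "turn": [0, 0, 0], "gripper": -1}
    - {"xyz": [0, -0.25, 0], "turn": [0, 0, 0], "gripper": -1}
    - {"xyz": [0, -0.5, 0], "turn": [0, 0, 0], "gripper": -1}
    - {"xyz": [0, -0.5, 0], "turn": [0, 0, 0], "gripper": -1}
    - {"xyz": [0, -0.5, 0], "turn": [0, 0, 0], "gripper": -1}
    - {"xyz": [-0.1, -0.5, 0], "turn": [0, 0, 0], "gripper": -1}
    - {"xyz": [0, -0.5, 0], "turn": [0, 0, 0], "gripper": -1}
    - {"xyz": [0, -0.5, 0], "turn": [0, 0, 0], "gripper": -1}
    - {"xyz": [0, -0.5, 0], "turn": [0, 0, 0], "gripper": -1}
    - {"xyz": [0, -0.5, 0], "turn": [0, 0, 0], "gripper": -1}
    - {"xyz": [0, -0.5, 0], "turn": [0, 0, 0], "gripper": -1}
    - {"xyz": [0, -0.25, 0], "turn": [0, 0, 0], "gripper": -1}
    - {"xyz": [0, 0, 0], "turn": [0, 0, 0], "gripper": -1}
    - {"xyz": [0, 0, 0], "turn": [0, 0, 0], "gripper": -1}

```text
time_s: 3.6
position: [0.6056, 0.3, 0.1698]
tool_rot: [[1.0, 0.001, -0.001], [0.001, -1.0, -0.001], [-0.001, 0.001, -1.0]]
ft_force: [-0.4, -0.4, -2.4]
grip_width: 0.063
```

>>> step_arm:
  steps:
    - {"xyz": [0, 0, 0.4], "turn": [0, 0, 0], "gripper": -1}
    - {"xyz": [0, 0, 0.5], "turn": [0, 0, 0], "gripper": -1}
    - {"xyz": [0, 0, 0.5], "turn": [0, 0, 0], "gripper": -1}
    - {"xyz": [0, 0, 0.4], "turn": [0, 0, 0], "gripper": -1}
    - {"xyz": [0, 0, 0.2], "turn": [0, 0, 0], "gripper": -1}
    - {"xyz": [0, 0, 0.1], "turn": [0, 0, 0], "gripper": -1}
    - {"xyz": [0, 0, 0.1], "turn": [0, 0, 0], "gripper": -1}
    - {"xyz": [0, 0, 0.03], "turn": [0, 0, 0], "gripper": -1}
    - {"xyz": [0, 0, 0], "turn": [0, 0, 0], "gripper": -1}
    - {"xyz": [0, 0, 0], "turn": [0, 0, 0], "gripper": -1}

```text
time_s: 4.43
position: [0.6063, 0.3, 0.0823]
tool_rot: [[1.0, -0.0, 0.001], [-0.0, -1.0, 0.0], [0.001, -0.0, -1.0]]
ft_force: [0.1, -0.4, -1.6]
grip_width: 0.0633
```

>>> step_arm:
  steps:
    - {"xyz": [0, 0, 0.05], "turn": [0, 0, 0], "gripper": -1}
    - {"xyz": [0, 0, 0], "turn": [0, 0, 0], "gripper": -1}
    - {"xyz": [0, 0, 0], "turn": [0, 0, 0], "gripper": -1}

```text
time_s: 4.68
position: [0.6063, 0.3001, 0.08]
tool_rot: [[1.0, 0.0, 0.001], [0.0, -1.0, 0.0], [0.001, -0.0, -1.0]]
ft_force: [0.6, 0.5, -0.0]
grip_width: 0.063
```

>>> step_arm:
  steps:
    - {"xyz": [0, 0, 0], "turn": [0, 0, 0], "gripper": 0.6}
    - {"xyz": [0, 0, 0], "turn": [0, 0, 0], "gripper": 1}
    - {"xyz": [0, 0, 0], "turn": [0, 0, 0], "gripper": 1}
    - {"xyz": [0, 0, 0], "turn": [0, 0, 0], "gripper": 1}
    - {"xyz": [0, 0, -0.25], "turn": [0, 0, 0], "gripper": 1}
    - {"xyz": [0, 0, -0.5], "turn": [0, 0, 0], "gripper": 1}
    - {"xyz": [0, 0, -0.5], "turn": [0, 0, 0], "gripper": 1}
    - {"xyz": [0, 0, -0.5], "turn": [0, 0, 0], "gripper": 1}
    - {"xyz": [0, 0, -0.5], "turn": [0, 0, 0], "gripper": 1}
    - {"xyz": [0, 0, -0.5], "turn": [0, 0, 0], "gripper": 1}
    - {"xyz": [0, 0, -0.5], "turn": [0, 0, 0], "gripper": 1}
    - {"xyz": [0, 0, -0.5], "turn": [0, 0, 0], "gripper": 1}
    - {"xyz": [0, 0, 0], "turn": [0, 0, 0], "gripper": 1}

```text
time_s: 5.77
position: [0.607, 0.3004, 0.2349]
tool_rot: [[1.0, 0.0, 0.008], [0.0, -1.0, 0.002], [0.008, -0.002, -1.0]]
ft_force: [0.3, 0.2, 0.4]
grip_width: 0.0854
```

>>> step_arm:
  steps:
    - {"xyz": [-0.1, 0.48, 0], "turn": [0, 0, 0], "gripper": 1}
    - {"xyz": [-0.1, 0.48, 0], "turn": [0, 0, 0], "gripper": 1}
    - {"xyz": [-0.1, 0.48, 0], "turn": [0, 0, 0], "gripper": 1}
    - {"xyz": [-0.1, 0.48, 0], "turn": [0, 0, 0], "gripper": 1}
    - {"xyz": [-0.1, 0.48, 0], "turn": [0, 0, 0], "gripper": 1}
    - {"xyz": [-0.1, 0.48, 0], "turn": [0, 0, 0], "gripper": 1}
    - {"xyz": [-0.1, 0.48, 0], "turn": [0, 0, 0], "gripper": 1}
    - {"xyz": [-0.1, 0.48, 0], "turn": [0, 0, 0], "gripper": 1}
    - {"xyz": [-0.1, 0.48, 0], "turn": [0, 0, 0], "gripper": 1}
    - {"xyz": [-0.1, 0.48, 0], "turn": [0, 0, 0], "gripper": 1}
    - {"xyz": [-0.1, 0.48, 0], "turn": [0, 0, 0], "gripper": 1}
    - {"xyz": [-0.1, 0.48, 0], "turn": [0, 0, 0], "gripper": 1}
    - {"xyz": [-0.1, 0.48, 0], "turn": [0, 0, 0], "gripper": 1}
    - {"xyz": [-0.1, 0.48, 0], "turn": [0, 0, 0], "gripper": 1}
    - {"xyz": [0, 0, 0], "turn": [0, 0, 0], "gripper": 1}
    - {"xyz": [0, 0, 0], "turn": [0, 0, 0], "gripper": 1}
    - {"xyz": [0, 0, 0], "turn": [0, 0, 0], "gripper": 1}

```text
time_s: 7.18
position: [0.55, 0.0317, 0.2294]
tool_rot: [[1.0, 0.0, -0.0], [0.0, -1.0, 0.0], [-0.0, -0.0, -1.0]]
ft_force: [-0.2, 0.1, -0.1]
grip_width: 0.0853
```

```bash
python3 - <<'E'
from rig import env,cams,order
import numpy as np,cv2
a=cams.get_image('scene')[0];b=cams.get_image('wrist')[0]
cv2.imwrite('pics/c1.png',np.vstack([a[60:300,100:500],cv2.resize(b,(400,250))])[:,:,::-1]);print(env.observe()['position'])
E
```

```text
[0.55003289 0.03206818 0.22936751]
```

View pics/c1.png

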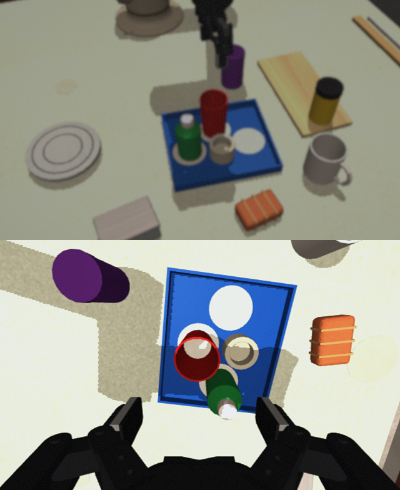

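The jar stands upright on the board and its white mark in the tray is bare. The cup and bottle are unmoved.

>>> step_arm:
  steps:
    - {"xyz": [0, 0, 0.5], "turn": [0, 0, 0], "gripper": 1}
    - {"xyz": [0, 0, 0.5], "turn": [0, 0, 0], "gripper": 1}
    - {"xyz": [0, 0, 0.5], "turn": [0, 0, 0], "gripper": 1}
    - {"xyz": [0, 0, 0.5], "turn": [0, 0, 0], "gripper": 1}
    - {"xyz": [0, 0, 0.5], "turn": [0, 0, 0], "gripper": 1}
    - {"xyz": [0, 0, 0.5], "turn": [0, 0, 0], "gripper": 1}
    - {"xyz": [0, 0, 0.5], "turn": [0, 0, 0], "gripper": 1}
    - {"xyz": [0, 0, 0.35], "turn": [0, 0, 0], "gripper": 1}
    - {"xyz": [0, 0, 0], "turn": [0, 0, 0], "gripper": 1}
    - {"xyz": [0, 0, 0], "turn": [0, 0, 0], "gripper": 0.5}
    - {"xyz": [0, 0, 0], "turn": [0, 0, 0], "gripper": 0.2}
    - {"xyz": [0, 0, 0], "turn": [0, 0, 0], "gripper": -0.2}
    - {"xyz": [0, 0, 0], "turn": [0, 0, 0], "gripper": -1}
    - {"xyz": [0, 0, 0], "turn": [0, 0, 0], "gripper": -1}
    - {"xyz": [0, 0, 0], "turn": [0, 0, 0], "gripper": -1}
    - {"xyz": [0, 0, 0], "turn": [0, 0, 0], "gripper": -1}
  squeeze: 25

```text
time_s: 8.62
position: [0.5504, 0.0312, 0.0764]
tool_rot: [[1.0, -0.0, 0.002], [-0.0, -1.0, -0.0], [0.002, 0.0, -1.0]]
ft_force: [-1.1, 0.7, 6.2]
grip_width: 0.0659
```

>>> step_arm:
  steps:
    - {"xyz": [0, 0, 0], "turn": [0, 0, 0], "gripper": -1}
    - {"xyz": [0, 0, -0.25], "turn": [0, 0, 0], "gripper": -1}
    - {"xyz": [0, 0, -0.5], "turn": [0, 0, 0], "gripper": -1}
    - {"xyz": [0, 0, -0.5], "turn": [0, 0, 0], "gripper": -1}
    - {"xyz": [0, 0, -0.5], "turn": [0, 0, 0], "gripper": -1}
    - {"xyz": [0, 0, -0.5], "turn": [0, 0, 0], "gripper": -1}
    - {"xyz": [0, 0, -0.25], "turn": [0, 0, 0], "gripper": -1}
    - {"xyz": [0, 0, 0], "turn": [0, 0, 0], "gripper": -1}
    - {"xyz": [0, 0, 0], "turn": [0, 0, 0], "gripper": -1}

```text
time_s: 9.37
position: [0.5498, 0.0312, 0.1752]
tool_rot: [[1.0, -0.0, 0.0], [-0.0, -1.0, -0.0], [0.0, 0.0, -1.0]]
ft_force: [-0.5, -0.6, -2.4]
grip_width: 0.0662
```

>>> step_arm:
  steps:
    - {"xyz": [-0.1, -0.3, 0], "turn": [0, 0, 0], "gripper": -1}
    - {"xyz": [-0.1, -0.5, 0], "turn": [0, 0, 0], "gripper": -1}
    - {"xyz": [-0.1, -0.5, 0], "turn": [0, 0, 0], "gripper": -1}
    - {"xyz": [-0.1, -0.5, 0], "turn": [0, 0, 0], "gripper": -1}
    - {"xyz": [-0.1, -0.5, 0], "turn": [0, 0, 0], "gripper": -1}
    - {"xyz": [-0.1, -0.5, 0], "turn": [0, 0, 0], "gripper": -1}
    - {"xyz": [-0.1, -0.5, 0], "turn": [0, 0, 0], "gripper": -1}
    - {"xyz": [-0.1, -0.5, 0], "turn": [0, 0, 0], "gripper": -1}
    - {"xyz": [-0.1, -0.5, 0], "turn": [0, 0, 0], "gripper": -1}
    - {"xyz": [-0.1, -0.5, 0], "turn": [0, 0, 0], "gripper": -1}
    - {"xyz": [-0.1, -0.5, 0], "turn": [0, 0, 0], "gripper": -1}
    - {"xyz": [-0.1, -0.5, 0], "turn": [0, 0, 0], "gripper": -1}
    - {"xyz": [-0.1, -0.5, 0], "turn": [0, 0, 0], "gripper": -1}
    - {"xyz": [-0.05, -0.5, 0], "turn": [0, 0, 0], "gripper": -1}
    - {"xyz": [0, 0, 0], "turn": [0, 0, 0], "gripper": -1}
    - {"xyz": [0, 0, 0], "turn": [0, 0, 0], "gripper": -1}

```text
time_s: 10.7
position: [0.4948, 0.3041, 0.1741]
tool_rot: [[1.0, 0.002, -0.002], [0.002, -1.0, -0.001], [-0.002, 0.001, -1.0]]
ft_force: [-0.6, 0.4, -1.3]
grip_width: 0.0658
```

>>> step_arm:
  steps:
    - {"xyz": [0, 0, 0.4], "turn": [0, 0, 0], "gripper": -1}
    - {"xyz": [0, 0, 0.5], "turn": [0, 0, 0], "gripper": -1}
    - {"xyz": [0, 0, 0.5], "turn": [0, 0, 0], "gripper": -1}
    - {"xyz": [0, 0, 0.4], "turn": [0, 0, 0], "gripper": -1}
    - {"xyz": [0, 0, 0.2], "turn": [0, 0, 0], "gripper": -1}
    - {"xyz": [0, 0, 0.1], "turn": [0, 0, 0], "gripper": -1}
    - {"xyz": [0, 0, 0.1], "turn": [0, 0, 0], "gripper": -1}
    - {"xyz": [0, 0, 0.05], "turn": [0, 0, 0], "gripper": -1}
    - {"xyz": [0, 0, 0.03], "turn": [0, 0, 0], "gripper": -1}
    - {"xyz": [0, 0, 0], "turn": [0, 0, 0], "gripper": -1}
    - {"xyz": [0, 0, 0], "turn": [0, 0, 0], "gripper": -1}

```text
time_s: 11.62
position: [0.4962, 0.3033, 0.0847]
tool_rot: [[1.0, 0.0, 0.001], [0.0, -1.0, 0.0], [0.001, -0.0, -1.0]]
ft_force: [0.4, -0.0, -0.2]
grip_width: 0.0659
```

>>> step_arm:
  steps:
    - {"xyz": [0, 0, 0.03], "turn": [0, 0, 0], "gripper": -1}
    - {"xyz": [0, 0, 0], "turn": [0, 0, 0], "gripper": -1}
    - {"xyz": [0, 0, 0], "turn": [0, 0, 0], "gripper": 0.6}
    - {"xyz": [0, 0, 0], "turn": [0, 0, 0], "gripper": 1}
    - {"xyz": [0, 0, 0], "turn": [0, 0, 0], "gripper": 1}
    - {"xyz": [0, 0, 0], "turn": [0, 0, 0], "gripper": 1}
    - {"xyz": [0, 0, -0.25], "turn": [0, 0, 0], "gripper": 1}
    - {"xyz": [0, 0, -0.5], "turn": [0, 0, 0], "gripper": 1}
    - {"xyz": [0, 0, -0.5], "turn": [0, 0, 0], "gripper": 1}
    - {"xyz": [0, 0, -0.5], "turn": [0, 0, 0], "gripper": 1}
    - {"xyz": [0, 0, -0.5], "turn": [0, 0, 0], "gripper": 1}
    - {"xyz": [0, 0, -0.5], "turn": [0, 0, 0], "gripper": 1}
    - {"xyz": [0, 0, -0.5], "turn": [0, 0, 0], "gripper": 1}
    - {"xyz": [0, 0, -0.5], "turn": [0, 0, 0], "gripper": 1}
    - {"xyz": [0, 0, 0], "turn": [0, 0, 0], "gripper": 1}
    - {"xyz": [0, 0, 0], "turn": [0, 0, 0], "gripper": 1}

```text
time_s: 12.95
position: [0.4961, 0.3033, 0.2343]
tool_rot: [[1.0, 0.0, 0.002], [0.0, -1.0, 0.001], [0.002, -0.001, -1.0]]
ft_force: [-0.3, 0.1, -0.3]
grip_width: 0.0856
```

>>> step_arm:
  steps:
    - {"xyz": [0.135, 0.484, 0], "turn": [0, 0, 0], "gripper": 1}
    - {"xyz": [0.135, 0.484, 0], "turn": [0, 0, 0], "gripper": 1}
    - {"xyz": [0.135, 0.484, 0], "turn": [0, 0, 0], "gripper": 1}
    - {"xyz": [0.135, 0.484, 0], "turn": [0, 0, 0], "gripper": 1}
    - {"xyz": [0.135, 0.484, 0], "turn": [0, 0, 0], "gripper": 1}
    - {"xyz": [0.135, 0.484, 0], "turn": [0, 0, 0], "gripper": 1}
    - {"xyz": [0.135, 0.484, 0], "turn": [0, 0, 0], "gripper": 1}
    - {"xyz": [0.135, 0.484, 0], "turn": [0, 0, 0], "gripper": 1}
    - {"xyz": [0.135, 0.484, 0], "turn": [0, 0, 0], "gripper": 1}
    - {"xyz": [0.135, 0.484, 0], "turn": [0, 0, 0], "gripper": 1}
    - {"xyz": [0.135, 0.484, 0], "turn": [0, 0, 0], "gripper": 1}
    - {"xyz": [0.135, 0.484, 0], "turn": [0, 0, 0], "gripper": 1}
    - {"xyz": [0.135, 0.484, 0], "turn": [0, 0, 0], "gripper": 1}
    - {"xyz": [0.135, 0.484, 0], "turn": [0, 0, 0], "gripper": 1}
    - {"xyz": [0.135, 0.484, 0], "turn": [0, 0, 0], "gripper": 1}
    - {"xyz": [0.135, 0.484, 0], "turn": [0, 0, 0], "gripper": 1}
    - {"xyz": [0.135, 0.484, 0], "turn": [0, 0, 0], "gripper": 1}
    - {"xyz": [0.135, 0.484, 0], "turn": [0, 0, 0], "gripper": 1}
    - {"xyz": [0, 0, 0], "turn": [0, 0, 0], "gripper": 1}
    - {"xyz": [0, 0, 0], "turn": [0, 0, 0], "gripper": 1}

```text
time_s: 14.62
position: [0.5928, -0.0458, 0.2318]
tool_rot: [[1.0, -0.001, -0.002], [-0.001, -1.0, 0.001], [-0.002, -0.001, -1.0]]
ft_force: [-0.0, 0.6, 0.5]
grip_width: 0.0856
```

```bash
python3 - <<'E'
from rig import env,cams,order
from h import *
print(env.observe()['position'])
for n in ['scene','side']:
    im,d=cams.get_image(n);P,h=cloud(im,d,cams.camera_info(n));z=P[:,2]
    for nm,m,r,lo,hi in [('cup',hue(h,0,4,170)|hue(h,174,180,170),lambda z:.029+.004*(z-.012)/.11,.04,.112),('bottle',hue(h,45,85),.029,.03,.085),('jar',hue(h,18,30,180)&(P[:,1]>.26),.031,.04,.095)]:
        Q=P[m&(z>lo)&(z<hi)&(P[:,0]>.3)&(P[:,0]<.7)]
        if len(Q)>30: print(n,nm,len(Q),circ(Q,r))
E
```

```text
[ 0.59282418 -0.04577998  0.23180822]
scene cup 625 (array([0.4958, 0.3039]), np.float64(0.0016))
scene bottle 324 (array([ 0.5941, -0.0439]), np.float64(0.0005))
scene jar 358 (array([0.6469, 0.2611]), np.float64(0.0054))
side cup 2159 (array([0.492 , 0.3042]), np.float64(0.0015))
side bottle 510 (array([ 0.5912, -0.0453]), np.float64(0.0008))
side jar 962 (array([0.574 , 0.3475]), np.float64(0.0059))
```

>>> step_arm:
  steps:
    - {"xyz": [0, 0, 0.5], "turn": [0, 0, 0], "gripper": 1}
    - {"xyz": [0, 0, 0.5], "turn": [0, 0, 0], "gripper": 1}
    - {"xyz": [0, 0, 0.5], "turn": [0, 0, 0], "gripper": 1}
    - {"xyz": [0, 0, 0.5], "turn": [0, 0, 0], "gripper": 1}
    - {"xyz": [0, 0, 0.5], "turn": [0, 0, 0], "gripper": 1}
    - {"xyz": [0, 0, 0.5], "turn": [0, 0, 0], "gripper": 1}
    - {"xyz": [0, 0, 0.5], "turn": [0, 0, 0], "gripper": 1}
    - {"xyz": [0, 0, 0.35], "turn": [0, 0, 0], "gripper": 1}
    - {"xyz": [0, 0, 0], "turn": [0, 0, 0], "gripper": 1}
    - {"xyz": [0, 0, 0], "turn": [0, 0, 0], "gripper": 0.5}
    - {"xyz": [0, 0, 0], "turn": [0, 0, 0], "gripper": 0.2}
    - {"xyz": [0, 0, 0], "turn": [0, 0, 0], "gripper": -0.2}
    - {"xyz": [0, 0, 0], "turn": [0, 0, 0], "gripper": -1}
    - {"xyz": [0, 0, 0], "turn": [0, 0, 0], "gripper": -1}
    - {"xyz": [0, 0, 0], "turn": [0, 0, 0], "gripper": -1}
    - {"xyz": [0, 0, 0], "turn": [0, 0, 0], "gripper": -1}
    - {"xyz": [0, 0, 0], "turn": [0, 0, 0], "gripper": -1}
  squeeze: 35

```text
time_s: 16.13
position: [0.5937, -0.0452, 0.0809]
tool_rot: [[1.0, 0.0, 0.003], [0.0, -1.0, -0.001], [0.003, 0.001, -1.0]]
ft_force: [-2.2, 0.5, 6.5]
grip_width: 0.0546
```

```bash
python3 - <<'E'
from rig import env,cams,order
import numpy as np,cv2
a=cams.get_image('side')[0];b=cams.get_image('scene')[0]
s=env.observe();print(s['position'],s['grip_width'],s['ft_force'])
cv2.imwrite('pics/c2.png',np.hstack([cv2.resize(a[100:260,250:410],(400,400),interpolation=2),cv2.resize(b[130:250,230:350],(400,400),interpolation=2)])[:,:,::-1])
E
```

```text
[ 0.59370071 -0.04526864  0.08089429] 0.05465070532068016 [-1.10870455  0.65501692  4.57555502]
```

View pics/c2.png

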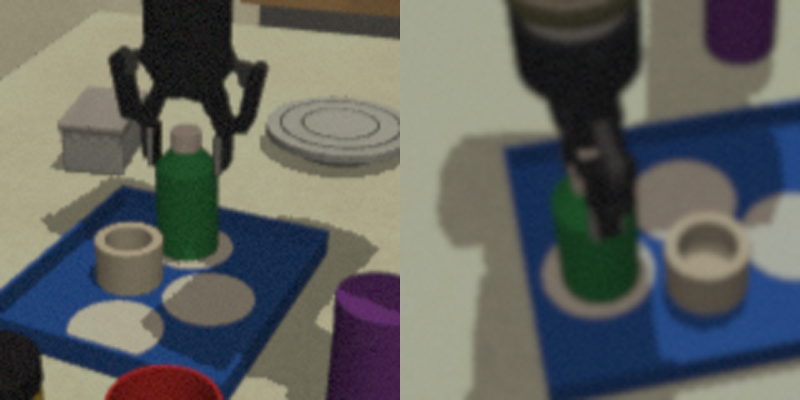

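The pads sit high, at the bottle's shoulder, and the reading of 54.6 mm is below the 58 mm body. I'll open and regrip 8 mm lower.

>>> step_arm:
  steps:
    - {"xyz": [0, 0, 0], "turn": [0, 0, 0], "gripper": 0.6}
    - {"xyz": [0, 0, 0], "turn": [0, 0, 0], "gripper": 1}
    - {"xyz": [0, 0, 0], "turn": [0, 0, 0], "gripper": 1}
    - {"xyz": [0, 0, 0], "turn": [0, 0, 0], "gripper": 1}
    - {"xyz": [0, 0, 0.1], "turn": [0, 0, 0], "gripper": 1}
    - {"xyz": [0, 0, 0.1], "turn": [0, 0, 0], "gripper": 1}
    - {"xyz": [0, 0, 0], "turn": [0, 0, 0], "gripper": 1}
    - {"xyz": [0, 0, 0], "turn": [0, 0, 0], "gripper": 0.5}
    - {"xyz": [0, 0, 0], "turn": [0, 0, 0], "gripper": 0.2}
    - {"xyz": [0, 0, 0], "turn": [0, 0, 0], "gripper": -0.2}
    - {"xyz": [0, 0, 0], "turn": [0, 0, 0], "gripper": -1}
    - {"xyz": [0, 0, 0], "turn": [0, 0, 0], "gripper": -1}
    - {"xyz": [0, 0, 0], "turn": [0, 0, 0], "gripper": -1}
    - {"xyz": [0, 0, 0], "turn": [0, 0, 0], "gripper": -1}
    - {"xyz": [0, 0, 0], "turn": [0, 0, 0], "gripper": -1}

```text
time_s: 17.48
position: [0.5932, -0.0453, 0.0714]
tool_rot: [[1.0, 0.0, 0.0], [0.0, -1.0, -0.0], [0.0, 0.0, -1.0]]
ft_force: [-2.4, 0.2, 4.5]
grip_width: 0.0564
```

>>> step_arm:
  steps:
    - {"xyz": [0, 0, -0.1], "turn": [0, 0, 0], "gripper": -1}
    - {"xyz": [0, 0, -0.2], "turn": [0, 0, 0], "gripper": -1}
    - {"xyz": [0, 0, -0.2], "turn": [0, 0, 0], "gripper": -1}
    - {"xyz": [0, 0, 0], "turn": [0, 0, 0], "gripper": -1}
    - {"xyz": [0, 0, 0], "turn": [0, 0, 0], "gripper": -1}

```text
time_s: 17.9
position: [0.5934, -0.0453, 0.0916]
tool_rot: [[1.0, 0.0, 0.001], [0.0, -1.0, -0.0], [0.001, 0.0, -1.0]]
ft_force: [0.8, -0.2, -2.3]
grip_width: 0.056
```

```bash
python3 - <<'E'
from rig import env,cams,order
from h import *
im,d=cams.get_image('side');i=cams.camera_info('side');P,h=cloud(im,d,i);m=hue(h,45,85)&(P[:,0]>.5)&(P[:,0]<.7)&(P[:,2]<.2)
s=env.observe();print(s['position'],s['grip_width'],s['ft_force'],np.percentile(P[m][:,2],[2,98]))
for lo in (.035,.055,.075): print(circ(P[m&(P[:,2]>lo)&(P[:,2]<lo+.02)],.029))
E
```

```text
[ 0.59317578 -0.04526929  0.09110046] 0.056226524405595855 [-0.00797561  0.57177566 -2.32381826] [0.03119683 0.12499256]
(array([ 0.5919, -0.0455]), np.float64(0.0008))
(array([ 0.5924, -0.0454]), np.float64(0.0008))
(array([ 0.5926, -0.0455]), np.float64(0.0009))
```

>>> step_arm:
  steps:
    - {"xyz": [0, 0, -0.25], "turn": [0, 0, 0], "gripper": -1}
    - {"xyz": [0, 0, -0.5], "turn": [0, 0, 0], "gripper": -1}
    - {"xyz": [0, 0, -0.5], "turn": [0, 0, 0], "gripper": -1}
    - {"xyz": [0, 0, -0.5], "turn": [0, 0, 0], "gripper": -1}
    - {"xyz": [0, 0, -0.5], "turn": [0, 0, 0], "gripper": -1}
    - {"xyz": [0, 0, -0.5], "turn": [0, 0, 0], "gripper": -1}
    - {"xyz": [0, 0, -0.25], "turn": [0, 0, 0], "gripper": -1}
    - {"xyz": [0, 0, 0], "turn": [0, 0, 0], "gripper": -1}

```text
time_s: 18.62
position: [0.5939, -0.0454, 0.2135]
tool_rot: [[1.0, 0.0, 0.004], [0.0, -1.0, -0.001], [0.004, 0.001, -1.0]]
ft_force: [0.1, -0.2, -3.3]
grip_width: 0.0562
```

>>> step_arm:
  steps:
    - {"xyz": [-0.15, -0.25, 0], "turn": [0, 0, 0], "gripper": -1}
    - {"xyz": [-0.29, -0.49, 0], "turn": [0, 0, 0], "gripper": -1}
    - {"xyz": [-0.29, -0.49, 0], "turn": [0, 0, 0], "gripper": -1}
    - {"xyz": [-0.29, -0.49, 0], "turn": [0, 0, 0], "gripper": -1}
    - {"xyz": [-0.29, -0.49, 0], "turn": [0, 0, 0], "gripper": -1}
    - {"xyz": [-0.29, -0.49, 0], "turn": [0, 0, 0], "gripper": -1}
    - {"xyz": [-0.29, -0.49, 0], "turn": [0, 0, 0], "gripper": -1}
    - {"xyz": [-0.29, -0.49, 0], "turn": [0, 0, 0], "gripper": -1}
    - {"xyz": [-0.29, -0.49, 0], "turn": [0, 0, 0], "gripper": -1}
    - {"xyz": [-0.29, -0.49, 0], "turn": [0, 0, 0], "gripper": -1}
    - {"xyz": [-0.29, -0.49, 0], "turn": [0, 0, 0], "gripper": -1}
    - {"xyz": [-0.29, -0.49, 0], "turn": [0, 0, 0], "gripper": -1}
    - {"xyz": [-0.29, -0.49, 0], "turn": [0, 0, 0], "gripper": -1}
    - {"xyz": [-0.29, -0.49, 0], "turn": [0, 0, 0], "gripper": -1}
    - {"xyz": [-0.29, -0.49, 0], "turn": [0, 0, 0], "gripper": -1}
    - {"xyz": [-0.29, -0.49, 0], "turn": [0, 0, 0], "gripper": -1}
    - {"xyz": [-0.29, -0.49, 0], "turn": [0, 0, 0], "gripper": -1}
    - {"xyz": [-0.29, -0.49, 0], "turn": [0, 0, 0], "gripper": -1}
    - {"xyz": [-0.1, -0.23, 0], "turn": [0, 0, 0], "gripper": -1}
    - {"xyz": [0, 0, 0], "turn": [0, 0, 0], "gripper": -1}

```text
time_s: 20.28
position: [0.3841, 0.3084, 0.2099]
tool_rot: [[1.0, 0.003, -0.002], [0.003, -1.0, -0.001], [-0.002, 0.001, -1.0]]
ft_force: [0.3, 0.1, -2.2]
grip_width: 0.0558
```

>>> step_arm:
  steps:
    - {"xyz": [0, 0, 0.25], "turn": [0, 0, 0], "gripper": -1}
    - {"xyz": [0, 0, 0.5], "turn": [0, 0, 0], "gripper": -1}
    - {"xyz": [0, 0, 0.5], "turn": [0, 0, 0], "gripper": -1}
    - {"xyz": [0, 0, 0.5], "turn": [0, 0, 0], "gripper": -1}
    - {"xyz": [0, 0, 0.5], "turn": [0, 0, 0], "gripper": -1}
    - {"xyz": [0, 0, 0.5], "turn": [0, 0, 0], "gripper": -1}
    - {"xyz": [0, 0, 0.25], "turn": [0, 0, 0], "gripper": -1}
    - {"xyz": [0, 0, 0.15], "turn": [0, 0, 0], "gripper": -1}
    - {"xyz": [0, 0, 0.1], "turn": [0, 0, 0], "gripper": -1}
    - {"xyz": [0, 0, 0], "turn": [0, 0, 0], "gripper": -1}
    - {"xyz": [0, 0, 0], "turn": [0, 0, 0], "gripper": -1}

```text
time_s: 21.2
position: [0.3863, 0.307, 0.0814]
tool_rot: [[1.0, -0.0, 0.001], [-0.0, -1.0, 0.0], [0.001, -0.0, -1.0]]
ft_force: [0.9, -0.7, -2.9]
grip_width: 0.0562
```

>>> step_arm:
  steps:
    - {"xyz": [0, 0, 0.04], "turn": [0, 0, 0], "gripper": -1}
    - {"xyz": [0, 0, 0.04], "turn": [0, 0, 0], "gripper": -1}
    - {"xyz": [0, 0, 0], "turn": [0, 0, 0], "gripper": -1}
    - {"xyz": [0, 0, 0], "turn": [0, 0, 0], "gripper": -1}

```text
time_s: 21.53
position: [0.3863, 0.3073, 0.0784]
tool_rot: [[1.0, 0.0, 0.001], [0.0, -1.0, 0.001], [0.001, -0.001, -1.0]]
ft_force: [-0.7, 0.1, 2.7]
grip_width: 0.0559
```

>>> step_arm:
  steps:
    - {"xyz": [0, 0, 0], "turn": [0, 0, 0], "gripper": 0.6}
    - {"xyz": [0, 0, 0], "turn": [0, 0, 0], "gripper": 1}
    - {"xyz": [0, 0, 0], "turn": [0, 0, 0], "gripper": 1}
    - {"xyz": [0, 0, 0], "turn": [0, 0, 0], "gripper": 1}
    - {"xyz": [0, 0, -0.25], "turn": [0, 0, 0], "gripper": 1}
    - {"xyz": [0, 0, -0.5], "turn": [0, 0, 0], "gripper": 1}
    - {"xyz": [0, 0, -0.5], "turn": [0, 0, 0], "gripper": 1}
    - {"xyz": [0, 0, -0.5], "turn": [0, 0, 0], "gripper": 1}
    - {"xyz": [0, 0, -0.5], "turn": [0, 0, 0], "gripper": 1}
    - {"xyz": [0, 0, -0.5], "turn": [0, 0, 0], "gripper": 1}
    - {"xyz": [0, 0, -0.5], "turn": [0, 0, 0], "gripper": 1}
    - {"xyz": [0, 0, -0.5], "turn": [0, 0, 0], "gripper": 1}
    - {"xyz": [0, 0, 0], "turn": [0, 0, 0], "gripper": 1}
    - {"xyz": [0, 0, 0], "turn": [0, 0, 0], "gripper": 1}

```text
time_s: 22.7
position: [0.3861, 0.3072, 0.2283]
tool_rot: [[1.0, 0.0, 0.002], [0.0, -1.0, 0.001], [0.002, -0.001, -1.0]]
ft_force: [0.3, -0.7, 0.3]
grip_width: 0.0858
```

```bash
python3 - <<'E'
from rig import env,cams,order
from h import *
a=[]
for n in ['scene','side']:
    im,d=cams.get_image(n);a.append(im);P,h=cloud(im,d,cams.camera_info(n));z=P[:,2]
    near=(np.hypot(P[:,0]-.626,P[:,1]-.024)<.04)&(h[:,1]<110)
    Q=P[near&(z>.038)&(z<.055)];print(n,'mould',len(Q),cv2.minEnclosingCircle((Q[:,:2]*1000).astype(np.float32)))
    for nm,m,r,lo,hi in [('cup',hue(h,0,4,170)|hue(h,174,180,170),lambda z:.029+.004*(z-.012)/.11,.04,.112),('bottle',hue(h,45,85),.029,.03,.085),('purple',hue(h,130,160),.031,.02,.085)]:
        Q=P[m&(z>lo)&(z<hi)&(P[:,0]>.3)&(P[:,0]<.7)]
        if len(Q)>30: print(n,nm,len(Q),circ(Q,r))
print(env.observe()['position'])
cv2.imwrite('pics/c3.png',np.hstack([a[0][80:280,110:480],a[1][130:330,130:430]])[:,:,::-1])
E
```

```text
scene mould 289 ((626.74365234375, 24.97385025024414), 30.846139907836914)
scene cup 641 (array([0.4957, 0.304 ]), np.float64(0.0016))
scene bottle 267 (array([0.4316, 0.279 ]), np.float64(0.0044))
scene purple 345 (array([0.3969, 0.1408]), np.float64(0.001))
side mould 303 ((622.742431640625, 25.598628997802734), 30.34646987915039)
side cup 2177 (array([0.4919, 0.3042]), np.float64(0.0015))
side bottle 1163 (array([0.3844, 0.3072]), np.float64(0.0004))
side purple 954 (array([0.3941, 0.1396]), np.float64(0.0006))
[0.38557957 0.30689589 0.22684667]
```

View pics/c3.png

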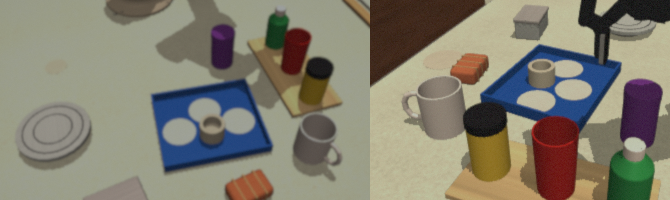

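All three stand upright on the board, and the mould is clear at about (0.627, 0.0245). The cup's known position shows the side camera reads about 4 mm short in x, so I use the wheel at (0.502, -0.323).

>>> step_arm:
  steps:
    - {"xyz": [0.335, 0.392, 0], "turn": [0, 0, 0], "gripper": 1}
    - {"xyz": [0.335, 0.392, 0], "turn": [0, 0, 0], "gripper": 1}
    - {"xyz": [0.335, 0.392, 0], "turn": [0, 0, 0], "gripper": 1}
    - {"xyz": [0.335, 0.392, 0], "turn": [0, 0, 0], "gripper": 1}
    - {"xyz": [0.335, 0.392, 0], "turn": [0, 0, 0], "gripper": 1}
    - {"xyz": [0.335, 0.392, 0], "turn": [0, 0, 0], "gripper": 1}
    - {"xyz": [0.335, 0.392, 0], "turn": [0, 0, 0], "gripper": 1}
    - {"xyz": [0.335, 0.392, 0], "turn": [0, 0, 0], "gripper": 1}
    - {"xyz": [0.335, 0.392, 0], "turn": [0, 0, 0], "gripper": 1}
    - {"xyz": [0.335, 0.392, 0], "turn": [0, 0, 0], "gripper": 1}
    - {"xyz": [0.335, 0.392, 0], "turn": [0, 0, 0], "gripper": 1}
    - {"xyz": [0.335, 0.392, 0], "turn": [0, 0, 0], "gripper": 1}
    - {"xyz": [0.335, 0.392, 0], "turn": [0, 0, 0], "gripper": 1}
    - {"xyz": [0.335, 0.392, 0], "turn": [0, 0, 0], "gripper": 1}
    - {"xyz": [0.335, 0.392, 0], "turn": [0, 0, 0], "gripper": 1}
    - {"xyz": [0.335, 0.392, 0], "turn": [0, 0, 0], "gripper": 1}
    - {"xyz": [0.335, 0.392, 0], "turn": [0, 0, 0], "gripper": 1}
    - {"xyz": [0.335, 0.392, 0], "turn": [0, 0, 0], "gripper": 1}
    - {"xyz": [0, 0, 0], "turn": [0, 0, 0], "gripper": 1}
    - {"xyz": [0, 0, 0], "turn": [0, 0, 0], "gripper": 1}

```text
time_s: 24.47
position: [0.627, 0.0243, 0.226]
tool_rot: [[1.0, -0.001, -0.003], [-0.001, -1.0, 0.001], [-0.003, -0.001, -1.0]]
ft_force: [0.6, -0.3, -0.1]
grip_width: 0.0855
```

>>> step_arm:
  steps:
    - {"xyz": [0, 0, 0.5], "turn": [0, 0, 0], "gripper": 1}
    - {"xyz": [0, 0, 0.5], "turn": [0, 0, 0], "gripper": 1}
    - {"xyz": [0, 0, 0.5], "turn": [0, 0, 0], "gripper": 1}
    - {"xyz": [0, 0, 0.5], "turn": [0, 0, 0], "gripper": 1}
    - {"xyz": [0, 0, 0.5], "turn": [0, 0, 0], "gripper": 1}
    - {"xyz": [0, 0, 0.5], "turn": [0, 0, 0], "gripper": 1}
    - {"xyz": [0, 0, 0], "turn": [0, 0, 0], "gripper": 1}
    - {"xyz": [0, 0, 0], "turn": [0, 0, 0], "gripper": 1}

```text
time_s: 25.13
position: [0.6263, 0.0257, 0.1073]
tool_rot: [[1.0, 0.001, -0.002], [0.001, -1.0, 0.0], [-0.002, -0.0, -1.0]]
ft_force: [0.4, -0.4, 1.3]
grip_width: 0.0855
```

Aligned, so I descend 0.081 more and grip.

>>> step_arm:
  steps:
    - {"xyz": [0, 0, 0.5], "turn": [0, 0, 0], "gripper": 1}
    - {"xyz": [0, 0, 0.5], "turn": [0, 0, 0], "gripper": 1}
    - {"xyz": [0, 0, 0.4], "turn": [0, 0, 0], "gripper": 1}
    - {"xyz": [0, 0, 0.3], "turn": [0, 0, 0], "gripper": 1}
    - {"xyz": [0, 0, 0.3], "turn": [0, 0, 0], "gripper": 1}
    - {"xyz": [0, 0, 0], "turn": [0, 0, 0], "gripper": 1}
    - {"xyz": [0, 0, 0], "turn": [0, 0, 0], "gripper": 0.5}
    - {"xyz": [0, 0, 0], "turn": [0, 0, 0], "gripper": 0.2}
    - {"xyz": [0, 0, 0], "turn": [0, 0, 0], "gripper": -0.2}
    - {"xyz": [0, 0, 0], "turn": [0, 0, 0], "gripper": -1}
    - {"xyz": [0, 0, 0], "turn": [0, 0, 0], "gripper": -1}
    - {"xyz": [0, 0, 0], "turn": [0, 0, 0], "gripper": -1}
    - {"xyz": [0, 0, 0], "turn": [0, 0, 0], "gripper": -1}
    - {"xyz": [0, 0, 0], "turn": [0, 0, 0], "gripper": -1}
  squeeze: 40

```text
time_s: 26.3
position: [0.6279, 0.025, 0.0301]
tool_rot: [[1.0, 0.0, 0.003], [0.0, -1.0, -0.0], [0.003, 0.0, -1.0]]
ft_force: [-2.7, 0.5, 7.6]
grip_width: 0.0585
```

>>> step_arm:
  steps:
    - {"xyz": [0, 0, -0.1], "turn": [0, 0, 0], "gripper": -1}
    - {"xyz": [0, 0, -0.2], "turn": [0, 0, 0], "gripper": -1}
    - {"xyz": [0, 0, -0.2], "turn": [0, 0, 0], "gripper": -1}
    - {"xyz": [0, 0, 0], "turn": [0, 0, 0], "gripper": -1}
    - {"xyz": [0, 0, 0], "turn": [0, 0, 0], "gripper": -1}

```text
time_s: 26.72
position: [0.6275, 0.0248, 0.0487]
tool_rot: [[1.0, 0.0, 0.002], [0.0, -1.0, -0.0], [0.002, 0.0, -1.0]]
ft_force: [0.1, 0.2, -1.6]
grip_width: 0.0588
```

>>> step_arm:
  steps:
    - {"xyz": [0, 0, -0.3], "turn": [0, 0, 0], "gripper": -1}
    - {"xyz": [0, 0, -0.5], "turn": [0, 0, 0], "gripper": -1}
    - {"xyz": [0, 0, -0.5], "turn": [0, 0, 0], "gripper": -1}
    - {"xyz": [0, 0, -0.5], "turn": [0, 0, 0], "gripper": -1}
    - {"xyz": [0, 0, -0.2], "turn": [0, 0, 0], "gripper": -1}
    - {"xyz": [0, 0, 0], "turn": [0, 0, 0], "gripper": -1}

```text
time_s: 27.22
position: [0.6279, 0.0248, 0.1294]
tool_rot: [[1.0, 0.0, 0.003], [0.0, -1.0, -0.0], [0.003, 0.0, -1.0]]
ft_force: [0.5, 0.2, -1.4]
grip_width: 0.0585
```

>>> step_arm:
  steps:
    - {"xyz": [-0.1, 0.25, 0], "turn": [0, 0, 0], "gripper": -1}
    - {"xyz": [-0.17, 0.48, 0], "turn": [0, 0, 0], "gripper": -1}
    - {"xyz": [-0.17, 0.48, 0], "turn": [0, 0, 0], "gripper": -1}
    - {"xyz": [-0.17, 0.48, 0], "turn": [0, 0, 0], "gripper": -1}
    - {"xyz": [-0.17, 0.48, 0], "turn": [0, 0, 0], "gripper": -1}
    - {"xyz": [-0.17, 0.48, 0], "turn": [0, 0, 0], "gripper": -1}
    - {"xyz": [-0.17, 0.48, 0], "turn": [0, 0, 0], "gripper": -1}
    - {"xyz": [-0.17, 0.48, 0], "turn": [0, 0, 0], "gripper": -1}
    - {"xyz": [-0.17, 0.48, 0], "turn": [0, 0, 0], "gripper": -1}
    - {"xyz": [-0.17, 0.48, 0], "turn": [0, 0, 0], "gripper": -1}
    - {"xyz": [-0.17, 0.48, 0], "turn": [0, 0, 0], "gripper": -1}
    - {"xyz": [-0.17, 0.48, 0], "turn": [0, 0, 0], "gripper": -1}
    - {"xyz": [-0.17, 0.48, 0], "turn": [0, 0, 0], "gripper": -1}
    - {"xyz": [-0.17, 0.48, 0], "turn": [0, 0, 0], "gripper": -1}
    - {"xyz": [-0.17, 0.48, 0], "turn": [0, 0, 0], "gripper": -1}
    - {"xyz": [-0.17, 0.48, 0], "turn": [0, 0, 0], "gripper": -1}
    - {"xyz": [-0.17, 0.48, 0], "turn": [0, 0, 0], "gripper": -1}
    - {"xyz": [-0.17, 0.48, 0], "turn": [0, 0, 0], "gripper": -1}
    - {"xyz": [-0.14, 0.29, 0], "turn": [0, 0, 0], "gripper": -1}
    - {"xyz": [0, 0, 0], "turn": [0, 0, 0], "gripper": -1}

```text
time_s: 28.88
position: [0.5002, -0.3252, 0.1263]
tool_rot: [[1.0, -0.003, -0.002], [-0.003, -1.0, 0.001], [-0.002, -0.001, -1.0]]
ft_force: [0.5, -0.1, -1.4]
grip_width: 0.0588
```

>>> step_arm:
  steps:
    - {"xyz": [0, 0, 0.3], "turn": [0, 0, 0], "gripper": -1}
    - {"xyz": [0, 0, 0.5], "turn": [0, 0, 0], "gripper": -1}
    - {"xyz": [0, 0, 0.4], "turn": [0, 0, 0], "gripper": -1}
    - {"xyz": [0, 0, 0.2], "turn": [0, 0, 0], "gripper": -1}
    - {"xyz": [0, 0, 0.2], "turn": [0, 0, 0], "gripper": -1}
    - {"xyz": [0, 0, 0], "turn": [0, 0, 0], "gripper": -1}
    - {"xyz": [0, 0, 0], "turn": [0, 0, 0], "gripper": -1}
    - {"xyz": [0, 0, 0], "turn": [0, 0, 0], "gripper": -1}

```text
time_s: 29.55
position: [0.5024, -0.3233, 0.0646]
tool_rot: [[1.0, 0.0, 0.001], [0.0, -1.0, -0.001], [0.001, 0.001, -1.0]]
ft_force: [0.5, 0.7, -0.8]
grip_width: 0.0586
```

```bash
python3 - <<'E'
from rig import env,cams,order
from h import *
im,d=cams.get_image('scene');P,h=cloud(im,d,cams.camera_info('scene'));z=P[:,2]
print(env.observe()['position'])
m=np.hypot(P[:,0]-.502,P[:,1]+.323)<.12
Q=P[m&(z>.024)&(z<.036)&(h[:,1]<80)];print('wheel',cv2.minEnclosingCircle((Q[:,:2]*1000).astype(np.float32)))
cv2.imwrite('pics/c4.png',cv2.resize(im[140:280,90:250],(640,560),interpolation=2)[:,:,::-1])
E
```

```text
[ 0.50235413 -0.32332463  0.06467179]
wheel ((503.1508483886719, -323.9448547363281), 86.45850372314453)
```

View pics/c4.png

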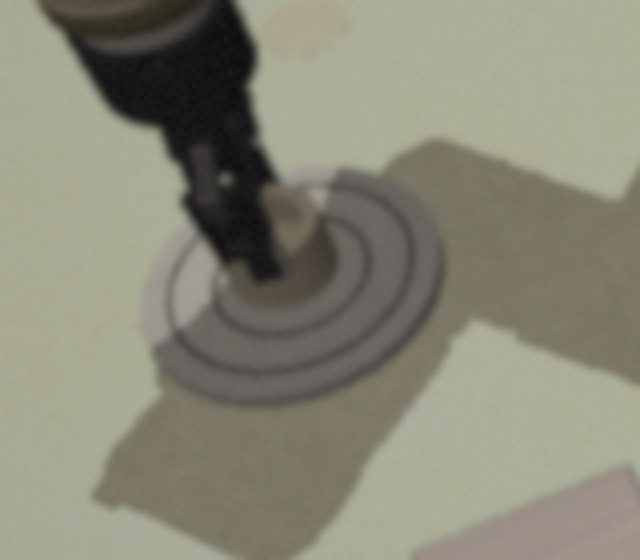

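The mould hangs upright over the inner ring, centred. I lower it the rest of the way.

>>> step_arm:
  steps:
    - {"xyz": [0, 0, 0.1], "turn": [0, 0, 0], "gripper": -1}
    - {"xyz": [0, 0, 0.05], "turn": [0, 0, 0], "gripper": -1}
    - {"xyz": [0, 0, 0.05], "turn": [0, 0, 0], "gripper": -1}
    - {"xyz": [0, 0, 0], "turn": [0, 0, 0], "gripper": -1}
    - {"xyz": [0, 0, 0], "turn": [0, 0, 0], "gripper": -1}

```text
time_s: 30.02
position: [0.502, -0.3231, 0.0557]
tool_rot: [[1.0, 0.0, -0.0], [0.0, -1.0, 0.0], [-0.0, -0.0, -1.0]]
ft_force: [1.2, -0.1, -0.8]
grip_width: 0.0586
```

>>> step_arm:
  steps:
    - {"xyz": [0, 0, 0.04], "turn": [0, 0, 0], "gripper": -1}
    - {"xyz": [0, 0, 0], "turn": [0, 0, 0], "gripper": -1}
    - {"xyz": [0, 0, 0], "turn": [0, 0, 0], "gripper": -1}

```text
time_s: 30.27
position: [0.5021, -0.3232, 0.0552]
tool_rot: [[1.0, 0.0, 0.001], [0.0, -1.0, -0.001], [0.001, 0.001, -1.0]]
ft_force: [-3.3, 2.7, 5.0]
grip_width: 0.0582
```

>>> step_arm:
  steps:
    - {"xyz": [0, 0, -0.02], "turn": [0, 0, 0], "gripper": 0.6}
    - {"xyz": [0, 0, 0], "turn": [0, 0, 0], "gripper": 1}
    - {"xyz": [0, 0, 0], "turn": [0, 0, 0], "gripper": 1}
    - {"xyz": [0, 0, 0], "turn": [0, 0, 0], "gripper": 1}
    - {"xyz": [0, 0, -0.25], "turn": [0, 0, 0], "gripper": 1}
    - {"xyz": [0, 0, -0.5], "turn": [0, 0, 0], "gripper": 1}
    - {"xyz": [0, 0, -0.5], "turn": [0, 0, 0], "gripper": 1}
    - {"xyz": [0, 0, -0.5], "turn": [0, 0, 0], "gripper": 1}
    - {"xyz": [0, 0, -0.5], "turn": [0, 0, 0], "gripper": 1}
    - {"xyz": [0, 0, -0.5], "turn": [0, 0, 0], "gripper": 1}
    - {"xyz": [0, 0, -0.5], "turn": [0, 0, 0], "gripper": 1}
    - {"xyz": [0, 0, -0.5], "turn": [0, 0, 0], "gripper": 1}
    - {"xyz": [0, 0, -0.5], "turn": [0, 0, 0], "gripper": 1}
    - {"xyz": [0, 0, 0], "turn": [0, 0, 0], "gripper": 1}
    - {"xyz": [0, 0, 0], "turn": [0, 0, 0], "gripper": 1}

```text
time_s: 31.52
position: [0.5021, -0.3232, 0.2263]
tool_rot: [[1.0, 0.0, 0.002], [0.0, -1.0, -0.002], [0.002, 0.002, -1.0]]
ft_force: [-0.7, -0.1, 0.1]
grip_width: 0.0853
```

```bash
cat > mw.py <<'E'
from rig import env,cams,order
from h import *
def mw():
    im,d=cams.get_image('scene');P,h=cloud(im,d,cams.camera_info('scene'));z=P[:,2]
    m=np.hypot(P[:,0]-.502,P[:,1]+.323)<.12
    Q=P[m&(z>.024)&(z<.036)&(h[:,1]<80)];print('wheel',cv2.minEnclosingCircle((Q[:,:2]*1000).astype(np.float32)))
    Q=P[m&(z>.062)&(z<.08)];print('mould',len(Q),cv2.minEnclosingCircle((Q[:,:2]*1000).astype(np.float32)),np.median(Q[:,2]))
    return im
if __name__=='__main__':
    im=mw();cv2.imwrite('pics/c5.png',cv2.resize(im[140:280,90:250],(480,420),interpolation=2)[:,:,::-1]);print(env.observe()['position'])
E
python3 mw.py
```

```text
wheel ((501.2095642089844, -322.9682312011719), 86.33800506591797)
mould 345 ((504.65411376953125, -321.43304443359375), 31.898021697998047) 0.07007185903844448
[ 0.50177758 -0.32293637  0.22497291]
```

View pics/c5.png

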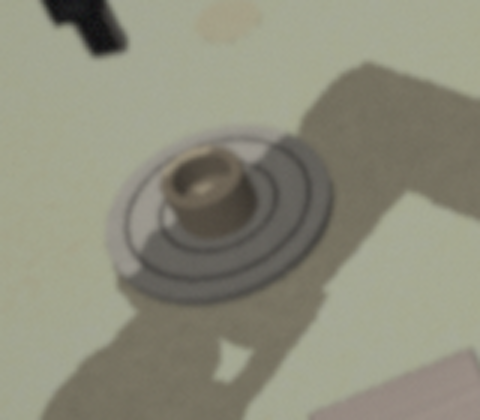

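The mould stands upright, about 4 mm from the wheel centre (limit 12 mm). Next the bottle goes back.

>>> step_arm:
  steps:
    - {"xyz": [-0.161, -0.5, 0], "turn": [0, 0, 0], "gripper": 1}
    - {"xyz": [-0.161, -0.9, 0], "turn": [0, 0, 0], "gripper": 1}
    - {"xyz": [-0.161, -0.9, 0], "turn": [0, 0, 0], "gripper": 1}
    - {"xyz": [-0.161, -0.9, 0], "turn": [0, 0, 0], "gripper": 1}
    - {"xyz": [-0.161, -0.9, 0], "turn": [0, 0, 0], "gripper": 1}
    - {"xyz": [-0.161, -0.9, 0], "turn": [0, 0, 0], "gripper": 1}
    - {"xyz": [-0.161, -0.9, 0], "turn": [0, 0, 0], "gripper": 1}
    - {"xyz": [-0.161, -0.9, 0], "turn": [0, 0, 0], "gripper": 1}
    - {"xyz": [-0.161, -0.9, 0], "turn": [0, 0, 0], "gripper": 1}
    - {"xyz": [-0.161, -0.9, 0], "turn": [0, 0, 0], "gripper": 1}
    - {"xyz": [-0.161, -0.9, 0], "turn": [0, 0, 0], "gripper": 1}
    - {"xyz": [-0.161, -0.9, 0], "turn": [0, 0, 0], "gripper": 1}
    - {"xyz": [-0.161, -0.9, 0], "turn": [0, 0, 0], "gripper": 1}
    - {"xyz": [-0.161, -0.9, 0], "turn": [0, 0, 0], "gripper": 1}
    - {"xyz": [-0.161, -0.9, 0], "turn": [0, 0, 0], "gripper": 1}
    - {"xyz": [-0.161, -0.9, 0], "turn": [0, 0, 0], "gripper": 1}
    - {"xyz": [-0.161, -0.9, 0], "turn": [0, 0, 0], "gripper": 1}
    - {"xyz": [-0.161, -0.85, 0], "turn": [0, 0, 0], "gripper": 1}
    - {"xyz": [0, 0, 0], "turn": [0, 0, 0], "gripper": 1}
    - {"xyz": [0, 0, 0], "turn": [0, 0, 0], "gripper": 1}

```text
time_s: 33.23
position: [0.385, 0.3078, 0.2238]
tool_rot: [[1.0, 0.003, -0.002], [0.003, -1.0, -0.001], [-0.002, 0.001, -1.0]]
ft_force: [0.0, -0.5, -0.1]
grip_width: 0.0855
```

>>> step_arm:
  steps:
    - {"xyz": [0, 0, 0], "turn": [0, 0, 0], "gripper": 1}
    - {"xyz": [0, 0, 0], "turn": [0, 0, 0], "gripper": 1}

```text
time_s: 33.4
position: [0.3862, 0.3059, 0.2246]
tool_rot: [[1.0, -0.001, -0.001], [-0.001, -1.0, -0.001], [-0.001, 0.001, -1.0]]
ft_force: [0.1, 0.1, -0.3]
grip_width: 0.0857
```

>>> step_arm:
  steps:
    - {"xyz": [0, 0, 0.5], "turn": [0, 0, 0], "gripper": 1}
    - {"xyz": [0, 0, 0.5], "turn": [0, 0, 0], "gripper": 1}
    - {"xyz": [0, 0, 0.5], "turn": [0, 0, 0], "gripper": 1}
    - {"xyz": [0, 0, 0.5], "turn": [0, 0, 0], "gripper": 1}
    - {"xyz": [0, 0, 0.5], "turn": [0, 0, 0], "gripper": 1}
    - {"xyz": [0, 0, 0.5], "turn": [0, 0, 0], "gripper": 1}
    - {"xyz": [0, 0, 0.5], "turn": [0, 0, 0], "gripper": 1}
    - {"xyz": [0, 0, 0.17], "turn": [0, 0, 0], "gripper": 1}
    - {"xyz": [0, 0, 0], "turn": [0, 0, 0], "gripper": 1}
    - {"xyz": [0, 0, 0], "turn": [0, 0, 0], "gripper": 0.5}
    - {"xyz": [0, 0, 0], "turn": [0, 0, 0], "gripper": 0.2}
    - {"xyz": [0, 0, 0], "turn": [0, 0, 0], "gripper": -0.2}
    - {"xyz": [0, 0, 0], "turn": [0, 0, 0], "gripper": -1}
    - {"xyz": [0, 0, 0], "turn": [0, 0, 0], "gripper": -1}
    - {"xyz": [0, 0, 0], "turn": [0, 0, 0], "gripper": -1}
    - {"xyz": [0, 0, 0], "turn": [0, 0, 0], "gripper": -1}
    - {"xyz": [0, 0, 0], "turn": [0, 0, 0], "gripper": -1}
  squeeze: 35

```text
time_s: 34.82
position: [0.3866, 0.3072, 0.0798]
tool_rot: [[1.0, 0.0, 0.003], [0.0, -1.0, 0.001], [0.003, -0.001, -1.0]]
ft_force: [-1.8, -1.1, 5.9]
grip_width: 0.0563
```

>>> step_arm:
  steps:
    - {"xyz": [0, 0, -0.25], "turn": [0, 0, 0], "gripper": -1}
    - {"xyz": [0, 0, -0.5], "turn": [0, 0, 0], "gripper": -1}
    - {"xyz": [0, 0, -0.5], "turn": [0, 0, 0], "gripper": -1}
    - {"xyz": [0, 0, -0.5], "turn": [0, 0, 0], "gripper": -1}
    - {"xyz": [0, 0, -0.5], "turn": [0, 0, 0], "gripper": -1}
    - {"xyz": [0, 0, -0.5], "turn": [0, 0, 0], "gripper": -1}
    - {"xyz": [0, 0, -0.5], "turn": [0, 0, 0], "gripper": -1}
    - {"xyz": [0, 0, -0.25], "turn": [0, 0, 0], "gripper": -1}
    - {"xyz": [0, 0, 0], "turn": [0, 0, 0], "gripper": -1}
    - {"xyz": [0, 0, 0], "turn": [0, 0, 0], "gripper": -1}

```text
time_s: 35.65
position: [0.3859, 0.3068, 0.2185]
tool_rot: [[1.0, 0.0, 0.001], [0.0, -1.0, 0.0], [0.001, -0.0, -1.0]]
ft_force: [0.1, 0.3, -3.3]
grip_width: 0.0559
```

>>> step_arm:
  steps:
    - {"xyz": [0.15, 0.25, 0], "turn": [0, 0, 0], "gripper": -1}
    - {"xyz": [0.29, 0.49, 0], "turn": [0, 0, 0], "gripper": -1}
    - {"xyz": [0.29, 0.49, 0], "turn": [0, 0, 0], "gripper": -1}
    - {"xyz": [0.29, 0.49, 0], "turn": [0, 0, 0], "gripper": -1}
    - {"xyz": [0.29, 0.49, 0], "turn": [0, 0, 0], "gripper": -1}
    - {"xyz": [0.29, 0.49, 0], "turn": [0, 0, 0], "gripper": -1}
    - {"xyz": [0.29, 0.49, 0], "turn": [0, 0, 0], "gripper": -1}
    - {"xyz": [0.29, 0.49, 0], "turn": [0, 0, 0], "gripper": -1}
    - {"xyz": [0.29, 0.49, 0], "turn": [0, 0, 0], "gripper": -1}
    - {"xyz": [0.29, 0.49, 0], "turn": [0, 0, 0], "gripper": -1}
    - {"xyz": [0.29, 0.49, 0], "turn": [0, 0, 0], "gripper": -1}
    - {"xyz": [0.29, 0.49, 0], "turn": [0, 0, 0], "gripper": -1}
    - {"xyz": [0.29, 0.49, 0], "turn": [0, 0, 0], "gripper": -1}
    - {"xyz": [0.29, 0.49, 0], "turn": [0, 0, 0], "gripper": -1}
    - {"xyz": [0.29, 0.49, 0], "turn": [0, 0, 0], "gripper": -1}
    - {"xyz": [0.29, 0.49, 0], "turn": [0, 0, 0], "gripper": -1}
    - {"xyz": [0.29, 0.49, 0], "turn": [0, 0, 0], "gripper": -1}
    - {"xyz": [0.29, 0.49, 0], "turn": [0, 0, 0], "gripper": -1}
    - {"xyz": [0.11, 0.22, 0], "turn": [0, 0, 0], "gripper": -1}
    - {"xyz": [0, 0, 0], "turn": [0, 0, 0], "gripper": -1}

```text
time_s: 37.32
position: [0.5939, -0.0474, 0.2167]
tool_rot: [[1.0, -0.003, -0.002], [-0.003, -1.0, 0.0], [-0.002, -0.0, -1.0]]
ft_force: [0.2, -0.1, -3.3]
grip_width: 0.0556
```

>>> step_arm:
  steps:
    - {"xyz": [0, 0, 0.25], "turn": [0, 0, 0], "gripper": -1}
    - {"xyz": [0, 0, 0.5], "turn": [0, 0, 0], "gripper": -1}
    - {"xyz": [0, 0, 0.5], "turn": [0, 0, 0], "gripper": -1}
    - {"xyz": [0, 0, 0.5], "turn": [0, 0, 0], "gripper": -1}
    - {"xyz": [0, 0, 0.5], "turn": [0, 0, 0], "gripper": -1}
    - {"xyz": [0, 0, 0.5], "turn": [0, 0, 0], "gripper": -1}
    - {"xyz": [0, 0, 0.4], "turn": [0, 0, 0], "gripper": -1}
    - {"xyz": [0, 0, 0.2], "turn": [0, 0, 0], "gripper": -1}
    - {"xyz": [0, 0, 0.1], "turn": [0, 0, 0], "gripper": -1}
    - {"xyz": [0, 0, 0.1], "turn": [0, 0, 0], "gripper": -1}
    - {"xyz": [0, 0, 0], "turn": [0, 0, 0], "gripper": -1}
    - {"xyz": [0, 0, 0], "turn": [0, 0, 0], "gripper": -1}

```text
time_s: 38.32
position: [0.5939, -0.045, 0.0769]
tool_rot: [[1.0, 0.0, 0.001], [0.0, -1.0, -0.0], [0.001, 0.0, -1.0]]
ft_force: [0.0, -0.4, -2.8]
grip_width: 0.056
```

>>> step_arm:
  steps:
    - {"xyz": [0, 0, 0.05], "turn": [0, 0, 0], "gripper": -1}
    - {"xyz": [0, 0, 0.04], "turn": [0, 0, 0], "gripper": -1}
    - {"xyz": [0, 0, 0], "turn": [0, 0, 0], "gripper": -1}
    - {"xyz": [0, 0, 0], "turn": [0, 0, 0], "gripper": -1}

```text
time_s: 38.65
position: [0.5939, -0.0452, 0.073]
tool_rot: [[1.0, -0.0, 0.001], [-0.0, -1.0, -0.0], [0.001, 0.0, -1.0]]
ft_force: [0.4, 0.4, -0.5]
grip_width: 0.056
```

>>> step_arm:
  steps:
    - {"xyz": [0, 0, 0.02], "turn": [0, 0, 0], "gripper": -1}
    - {"xyz": [0, 0, 0], "turn": [0, 0, 0], "gripper": -1}
    - {"xyz": [0, 0, 0], "turn": [0, 0, 0], "gripper": 0.6}
    - {"xyz": [0, 0, 0], "turn": [0, 0, 0], "gripper": 1}
    - {"xyz": [0, 0, 0], "turn": [0, 0, 0], "gripper": 1}
    - {"xyz": [0, 0, 0], "turn": [0, 0, 0], "gripper": 1}
    - {"xyz": [0, 0, -0.375], "turn": [0, 0, 0], "gripper": 1}
    - {"xyz": [0, 0, -0.5], "turn": [0, 0, 0], "gripper": 1}
    - {"xyz": [0, 0, -0.5], "turn": [0, 0, 0], "gripper": 1}
    - {"xyz": [0, 0, -0.5], "turn": [0, 0, 0], "gripper": 1}
    - {"xyz": [0, 0, -0.5], "turn": [0, 0, 0], "gripper": 1}
    - {"xyz": [0, 0, -0.5], "turn": [0, 0, 0], "gripper": 1}
    - {"xyz": [0, 0, -0.5], "turn": [0, 0, 0], "gripper": 1}
    - {"xyz": [0, 0, -0.5], "turn": [0, 0, 0], "gripper": 1}
    - {"xyz": [0, 0, 0], "turn": [0, 0, 0], "gripper": 1}

```text
time_s: 39.9
position: [0.5949, -0.0454, 0.2309]
tool_rot: [[1.0, 0.0, 0.007], [0.0, -1.0, -0.002], [0.007, 0.002, -1.0]]
ft_force: [0.9, 0.2, 1.1]
grip_width: 0.0855
```

>>> step_arm:
  steps:
    - {"xyz": [-0.136, -0.484, 0], "turn": [0, 0, 0], "gripper": 1}
    - {"xyz": [-0.136, -0.484, 0], "turn": [0, 0, 0], "gripper": 1}
    - {"xyz": [-0.136, -0.484, 0], "turn": [0, 0, 0], "gripper": 1}
    - {"xyz": [-0.136, -0.484, 0], "turn": [0, 0, 0], "gripper": 1}
    - {"xyz": [-0.136, -0.484, 0], "turn": [0, 0, 0], "gripper": 1}
    - {"xyz": [-0.136, -0.484, 0], "turn": [0, 0, 0], "gripper": 1}
    - {"xyz": [-0.136, -0.484, 0], "turn": [0, 0, 0], "gripper": 1}
    - {"xyz": [-0.136, -0.484, 0], "turn": [0, 0, 0], "gripper": 1}
    - {"xyz": [-0.136, -0.484, 0], "turn": [0, 0, 0], "gripper": 1}
    - {"xyz": [-0.136, -0.484, 0], "turn": [0, 0, 0], "gripper": 1}
    - {"xyz": [-0.136, -0.484, 0], "turn": [0, 0, 0], "gripper": 1}
    - {"xyz": [-0.136, -0.484, 0], "turn": [0, 0, 0], "gripper": 1}
    - {"xyz": [-0.136, -0.484, 0], "turn": [0, 0, 0], "gripper": 1}
    - {"xyz": [-0.136, -0.484, 0], "turn": [0, 0, 0], "gripper": 1}
    - {"xyz": [-0.136, -0.484, 0], "turn": [0, 0, 0], "gripper": 1}
    - {"xyz": [-0.136, -0.484, 0], "turn": [0, 0, 0], "gripper": 1}
    - {"xyz": [-0.136, -0.484, 0], "turn": [0, 0, 0], "gripper": 1}
    - {"xyz": [-0.136, -0.484, 0], "turn": [0, 0, 0], "gripper": 1}
    - {"xyz": [0, 0, 0], "turn": [0, 0, 0], "gripper": 1}
    - {"xyz": [0, 0, 0], "turn": [0, 0, 0], "gripper": 1}

```text
time_s: 41.57
position: [0.4953, 0.3038, 0.226]
tool_rot: [[1.0, 0.002, -0.001], [0.002, -1.0, -0.001], [-0.001, 0.001, -1.0]]
ft_force: [-0.3, 0.4, -0.7]
grip_width: 0.0854
```

```bash
python3 - <<'E'
from rig import env,cams,order
from h import *
for n in ['scene','side']:
    im,d=cams.get_image(n);P,h=cloud(im,d,cams.camera_info(n));m=hue(h,45,85)&(P[:,2]>.03)&(P[:,2]<.085)&(P[:,0]>.5)&(P[:,0]<.7);print(n,m.sum(),circ(P[m],.029))
print(env.observe()['position'])
E
```

```text
scene 325 (array([ 0.5942, -0.0437]), np.float64(0.0006))
side 504 (array([ 0.5918, -0.0451]), np.float64(0.0008))
[0.49586216 0.30276275 0.2263553 ]
```

The bottle is back within 1 mm of its start. Now the cup.

>>> step_arm:
  steps:
    - {"xyz": [0, 0, 0.5], "turn": [0, 0, 0], "gripper": 1}
    - {"xyz": [0, 0, 0.5], "turn": [0, 0, 0], "gripper": 1}
    - {"xyz": [0, 0, 0.5], "turn": [0, 0, 0], "gripper": 1}
    - {"xyz": [0, 0, 0.5], "turn": [0, 0, 0], "gripper": 1}
    - {"xyz": [0, 0, 0.5], "turn": [0, 0, 0], "gripper": 1}
    - {"xyz": [0, 0, 0.5], "turn": [0, 0, 0], "gripper": 1}
    - {"xyz": [0, 0, 0.4], "turn": [0, 0, 0], "gripper": 1}
    - {"xyz": [0, 0, 0.2], "turn": [0, 0, 0], "gripper": 1}
    - {"xyz": [0, 0, 0], "turn": [0, 0, 0], "gripper": 1}
    - {"xyz": [0, 0, 0], "turn": [0, 0, 0], "gripper": 0.5}
    - {"xyz": [0, 0, 0], "turn": [0, 0, 0], "gripper": 0.2}
    - {"xyz": [0, 0, 0], "turn": [0, 0, 0], "gripper": -0.2}
    - {"xyz": [0, 0, 0], "turn": [0, 0, 0], "gripper": -1}
    - {"xyz": [0, 0, 0], "turn": [0, 0, 0], "gripper": -1}
    - {"xyz": [0, 0, 0], "turn": [0, 0, 0], "gripper": -1}
    - {"xyz": [0, 0, 0], "turn": [0, 0, 0], "gripper": -1}
    - {"xyz": [0, 0, 0], "turn": [0, 0, 0], "gripper": -1}
  squeeze: 25

```text
time_s: 43.08
position: [0.4961, 0.3035, 0.0841]
tool_rot: [[1.0, 0.0, 0.002], [0.0, -1.0, 0.001], [0.002, -0.001, -1.0]]
ft_force: [-2.7, -0.8, 6.4]
grip_width: 0.0659
```

>>> step_arm:
  steps:
    - {"xyz": [0, 0, -0.25], "turn": [0, 0, 0], "gripper": -1}
    - {"xyz": [0, 0, -0.5], "turn": [0, 0, 0], "gripper": -1}
    - {"xyz": [0, 0, -0.5], "turn": [0, 0, 0], "gripper": -1}
    - {"xyz": [0, 0, -0.5], "turn": [0, 0, 0], "gripper": -1}
    - {"xyz": [0, 0, -0.5], "turn": [0, 0, 0], "gripper": -1}
    - {"xyz": [0, 0, -0.25], "turn": [0, 0, 0], "gripper": -1}
    - {"xyz": [0, 0, 0], "turn": [0, 0, 0], "gripper": -1}
    - {"xyz": [0, 0, 0], "turn": [0, 0, 0], "gripper": -1}

```text
time_s: 43.75
position: [0.4956, 0.3033, 0.1827]
tool_rot: [[1.0, 0.0, 0.0], [0.0, -1.0, 0.0], [0.0, -0.0, -1.0]]
ft_force: [-0.7, -0.2, -1.9]
grip_width: 0.066
```

>>> step_arm:
  steps:
    - {"xyz": [0.1, 0.3, 0], "turn": [0, 0, 0], "gripper": -1}
    - {"xyz": [0.1, 0.5, 0], "turn": [0, 0, 0], "gripper": -1}
    - {"xyz": [0.1, 0.5, 0], "turn": [0, 0, 0], "gripper": -1}
    - {"xyz": [0.1, 0.5, 0], "turn": [0, 0, 0], "gripper": -1}
    - {"xyz": [0.1, 0.5, 0], "turn": [0, 0, 0], "gripper": -1}
    - {"xyz": [0.1, 0.5, 0], "turn": [0, 0, 0], "gripper": -1}
    - {"xyz": [0.1, 0.5, 0], "turn": [0, 0, 0], "gripper": -1}
    - {"xyz": [0.1, 0.5, 0], "turn": [0, 0, 0], "gripper": -1}
    - {"xyz": [0.1, 0.5, 0], "turn": [0, 0, 0], "gripper": -1}
    - {"xyz": [0.1, 0.5, 0], "turn": [0, 0, 0], "gripper": -1}
    - {"xyz": [0.1, 0.5, 0], "turn": [0, 0, 0], "gripper": -1}
    - {"xyz": [0.1, 0.5, 0], "turn": [0, 0, 0], "gripper": -1}
    - {"xyz": [0.1, 0.5, 0], "turn": [0, 0, 0], "gripper": -1}
    - {"xyz": [0.05, 0.49, 0], "turn": [0, 0, 0], "gripper": -1}
    - {"xyz": [0, 0, 0], "turn": [0, 0, 0], "gripper": -1}
    - {"xyz": [0, 0, 0], "turn": [0, 0, 0], "gripper": -1}

```text
time_s: 45.08
position: [0.5493, 0.0306, 0.1817]
tool_rot: [[1.0, -0.002, -0.002], [-0.002, -1.0, 0.0], [-0.002, -0.0, -1.0]]
ft_force: [0.4, 0.6, -1.6]
grip_width: 0.0661
```

>>> step_arm:
  steps:
    - {"xyz": [0, 0, 0.4], "turn": [0, 0, 0], "gripper": -1}
    - {"xyz": [0, 0, 0.5], "turn": [0, 0, 0], "gripper": -1}
    - {"xyz": [0, 0, 0.5], "turn": [0, 0, 0], "gripper": -1}
    - {"xyz": [0, 0, 0.5], "turn": [0, 0, 0], "gripper": -1}
    - {"xyz": [0, 0, 0.4], "turn": [0, 0, 0], "gripper": -1}
    - {"xyz": [0, 0, 0.2], "turn": [0, 0, 0], "gripper": -1}
    - {"xyz": [0, 0, 0.07], "turn": [0, 0, 0], "gripper": -1}
    - {"xyz": [0, 0, 0.05], "turn": [0, 0, 0], "gripper": -1}
    - {"xyz": [0, 0, 0], "turn": [0, 0, 0], "gripper": -1}
    - {"xyz": [0, 0, 0], "turn": [0, 0, 0], "gripper": -1}

```text
time_s: 45.92
position: [0.5501, 0.0318, 0.0788]
tool_rot: [[1.0, 0.0, 0.001], [0.0, -1.0, -0.0], [0.001, 0.0, -1.0]]
ft_force: [0.1, 0.3, -0.4]
grip_width: 0.0658
```

>>> step_arm:
  steps:
    - {"xyz": [0, 0, 0.045], "turn": [0, 0, 0], "gripper": -1}
    - {"xyz": [0, 0, 0], "turn": [0, 0, 0], "gripper": -1}
    - {"xyz": [0, 0, 0], "turn": [0, 0, 0], "gripper": 0.6}
    - {"xyz": [0, 0, 0], "turn": [0, 0, 0], "gripper": 1}
    - {"xyz": [0, 0, 0], "turn": [0, 0, 0], "gripper": 1}
    - {"xyz": [0, 0, 0], "turn": [0, 0, 0], "gripper": 1}
    - {"xyz": [0, 0, -0.25], "turn": [0, 0, 0], "gripper": 1}
    - {"xyz": [0, 0, -0.5], "turn": [0, 0, 0], "gripper": 1}
    - {"xyz": [0, 0, -0.5], "turn": [0, 0, 0], "gripper": 1}
    - {"xyz": [0, 0, -0.5], "turn": [0, 0, 0], "gripper": 1}
    - {"xyz": [0, 0, -0.5], "turn": [0, 0, 0], "gripper": 1}
    - {"xyz": [0, 0, -0.5], "turn": [0, 0, 0], "gripper": 1}
    - {"xyz": [0, 0, -0.5], "turn": [0, 0, 0], "gripper": 1}
    - {"xyz": [0, 0, -0.5], "turn": [0, 0, 0], "gripper": 1}
    - {"xyz": [0, 0, 0], "turn": [0, 0, 0], "gripper": 1}

```text
time_s: 47.17
position: [0.551, 0.0316, 0.2309]
tool_rot: [[1.0, 0.0, 0.008], [0.0, -1.0, -0.001], [0.008, 0.001, -1.0]]
ft_force: [0.5, 0.4, 0.6]
grip_width: 0.0855
```

>>> step_arm:
  steps:
    - {"xyz": [0.1, -0.479, 0], "turn": [0, 0, 0], "gripper": 1}
    - {"xyz": [0.1, -0.479, 0], "turn": [0, 0, 0], "gripper": 1}
    - {"xyz": [0.1, -0.479, 0], "turn": [0, 0, 0], "gripper": 1}
    - {"xyz": [0.1, -0.479, 0], "turn": [0, 0, 0], "gripper": 1}
    - {"xyz": [0.1, -0.479, 0], "turn": [0, 0, 0], "gripper": 1}
    - {"xyz": [0.1, -0.479, 0], "turn": [0, 0, 0], "gripper": 1}
    - {"xyz": [0.1, -0.479, 0], "turn": [0, 0, 0], "gripper": 1}
    - {"xyz": [0.1, -0.479, 0], "turn": [0, 0, 0], "gripper": 1}
    - {"xyz": [0.1, -0.479, 0], "turn": [0, 0, 0], "gripper": 1}
    - {"xyz": [0.1, -0.479, 0], "turn": [0, 0, 0], "gripper": 1}
    - {"xyz": [0.1, -0.479, 0], "turn": [0, 0, 0], "gripper": 1}
    - {"xyz": [0.1, -0.479, 0], "turn": [0, 0, 0], "gripper": 1}
    - {"xyz": [0.1, -0.479, 0], "turn": [0, 0, 0], "gripper": 1}
    - {"xyz": [0.1, -0.479, 0], "turn": [0, 0, 0], "gripper": 1}
    - {"xyz": [0, 0, 0], "turn": [0, 0, 0], "gripper": 1}
    - {"xyz": [0, 0, 0], "turn": [0, 0, 0], "gripper": 1}
    - {"xyz": [0, 0, 0], "turn": [0, 0, 0], "gripper": 1}

```text
time_s: 48.58
position: [0.6056, 0.2994, 0.226]
tool_rot: [[1.0, -0.0, -0.001], [-0.0, -1.0, -0.0], [-0.001, 0.0, -1.0]]
ft_force: [0.4, 0.0, -0.1]
grip_width: 0.0853
```

>>> step_arm:
  steps:
    - {"xyz": [0, 0, 0.5], "turn": [0, 0, 0], "gripper": 1}
    - {"xyz": [0, 0, 0.5], "turn": [0, 0, 0], "gripper": 1}
    - {"xyz": [0, 0, 0.5], "turn": [0, 0, 0], "gripper": 1}
    - {"xyz": [0, 0, 0.5], "turn": [0, 0, 0], "gripper": 1}
    - {"xyz": [0, 0, 0.5], "turn": [0, 0, 0], "gripper": 1}
    - {"xyz": [0, 0, 0.5], "turn": [0, 0, 0], "gripper": 1}
    - {"xyz": [0, 0, 0.5], "turn": [0, 0, 0], "gripper": 1}
    - {"xyz": [0, 0, 0.16], "turn": [0, 0, 0], "gripper": 1}
    - {"xyz": [0, 0, 0], "turn": [0, 0, 0], "gripper": 1}
    - {"xyz": [0, 0, 0], "turn": [0, 0, 0], "gripper": 0.5}
    - {"xyz": [0, 0, 0], "turn": [0, 0, 0], "gripper": 0.2}
    - {"xyz": [0, 0, 0], "turn": [0, 0, 0], "gripper": -0.2}
    - {"xyz": [0, 0, 0], "turn": [0, 0, 0], "gripper": -1}
    - {"xyz": [0, 0, 0], "turn": [0, 0, 0], "gripper": -1}
    - {"xyz": [0, 0, 0], "turn": [0, 0, 0], "gripper": -1}
    - {"xyz": [0, 0, 0], "turn": [0, 0, 0], "gripper": -1}
    - {"xyz": [0, 0, 0], "turn": [0, 0, 0], "gripper": -1}
  squeeze: 35

```text
time_s: 50.0
position: [0.6064, 0.3002, 0.0817]
tool_rot: [[1.0, 0.0, 0.003], [0.0, -1.0, 0.001], [0.003, -0.001, -1.0]]
ft_force: [-1.2, 0.1, 6.8]
grip_width: 0.063
```

>>> step_arm:
  steps:
    - {"xyz": [0, 0, -0.25], "turn": [0, 0, 0], "gripper": -1}
    - {"xyz": [0, 0, -0.5], "turn": [0, 0, 0], "gripper": -1}
    - {"xyz": [0, 0, -0.5], "turn": [0, 0, 0], "gripper": -1}
    - {"xyz": [0, 0, -0.5], "turn": [0, 0, 0], "gripper": -1}
    - {"xyz": [0, 0, -0.5], "turn": [0, 0, 0], "gripper": -1}
    - {"xyz": [0, 0, -0.25], "turn": [0, 0, 0], "gripper": -1}
    - {"xyz": [0, 0, 0], "turn": [0, 0, 0], "gripper": -1}
    - {"xyz": [0, 0, 0], "turn": [0, 0, 0], "gripper": -1}

```text
time_s: 50.67
position: [0.6055, 0.3, 0.1796]
tool_rot: [[1.0, 0.0, -0.0], [0.0, -1.0, -0.0], [-0.0, 0.0, -1.0]]
ft_force: [-0.7, -0.6, -2.2]
grip_width: 0.0633
```

>>> step_arm:
  steps:
    - {"xyz": [0, 0.25, 0], "turn": [0, 0, 0], "gripper": -1}
    - {"xyz": [0, 0.5, 0], "turn": [0, 0, 0], "gripper": -1}
    - {"xyz": [0, 0.5, 0], "turn": [0, 0, 0], "gripper": -1}
    - {"xyz": [0, 0.5, 0], "turn": [0, 0, 0], "gripper": -1}
    - {"xyz": [0.1, 0.5, 0], "turn": [0, 0, 0], "gripper": -1}
    - {"xyz": [0, 0.5, 0], "turn": [0, 0, 0], "gripper": -1}
    - {"xyz": [0, 0.5, 0], "turn": [0, 0, 0], "gripper": -1}
    - {"xyz": [0, 0.5, 0], "turn": [0, 0, 0], "gripper": -1}
    - {"xyz": [0, 0.5, 0], "turn": [0, 0, 0], "gripper": -1}
    - {"xyz": [0, 0.5, 0], "turn": [0, 0, 0], "gripper": -1}
    - {"xyz": [0, 0.26, 0], "turn": [0, 0, 0], "gripper": -1}
    - {"xyz": [0, 0, 0], "turn": [0, 0, 0], "gripper": -1}
    - {"xyz": [0, 0, 0], "turn": [0, 0, 0], "gripper": -1}

```text
time_s: 51.75
position: [0.6095, 0.0995, 0.1792]
tool_rot: [[1.0, -0.001, -0.001], [-0.001, -1.0, 0.0], [-0.001, -0.0, -1.0]]
ft_force: [0.0, 0.4, -1.5]
grip_width: 0.0634
```

>>> step_arm:
  steps:
    - {"xyz": [0, 0, 0.4], "turn": [0, 0, 0], "gripper": -1}
    - {"xyz": [0, 0, 0.5], "turn": [0, 0, 0], "gripper": -1}
    - {"xyz": [0, 0, 0.5], "turn": [0, 0, 0], "gripper": -1}
    - {"xyz": [0, 0, 0.5], "turn": [0, 0, 0], "gripper": -1}
    - {"xyz": [0, 0, 0.4], "turn": [0, 0, 0], "gripper": -1}
    - {"xyz": [0, 0, 0.2], "turn": [0, 0, 0], "gripper": -1}
    - {"xyz": [0, 0, 0.06], "turn": [0, 0, 0], "gripper": -1}
    - {"xyz": [0, 0, 0.04], "turn": [0, 0, 0], "gripper": -1}
    - {"xyz": [0, 0, 0], "turn": [0, 0, 0], "gripper": -1}
    - {"xyz": [0, 0, 0], "turn": [0, 0, 0], "gripper": -1}

```text
time_s: 52.58
position: [0.6102, 0.0998, 0.0768]
tool_rot: [[1.0, 0.0, 0.002], [0.0, -1.0, 0.0], [0.002, -0.0, -1.0]]
ft_force: [-0.3, -0.1, -2.0]
grip_width: 0.0633
```

>>> step_arm:
  steps:
    - {"xyz": [0, 0, 0.05], "turn": [0, 0, 0], "gripper": -1}
    - {"xyz": [0, 0, 0.03], "turn": [0, 0, 0], "gripper": -1}
    - {"xyz": [0, 0, 0], "turn": [0, 0, 0], "gripper": -1}
    - {"xyz": [0, 0, 0], "turn": [0, 0, 0], "gripper": -1}

```text
time_s: 52.92
position: [0.6103, 0.0996, 0.0747]
tool_rot: [[1.0, 0.0, 0.003], [0.0, -1.0, -0.0], [0.003, 0.0, -1.0]]
ft_force: [-3.5, -0.1, 9.9]
grip_width: 0.0629
```

Contact with the tray floor, so I release, lift and move back to clear the view.

>>> step_arm:
  steps:
    - {"xyz": [0, 0, -0.03], "turn": [0, 0, 0], "gripper": -1}
    - {"xyz": [0, 0, 0], "turn": [0, 0, 0], "gripper": -1}
    - {"xyz": [0, 0, 0], "turn": [0, 0, 0], "gripper": 0.6}
    - {"xyz": [0, 0, 0], "turn": [0, 0, 0], "gripper": 1}
    - {"xyz": [0, 0, 0], "turn": [0, 0, 0], "gripper": 1}
    - {"xyz": [0, 0, 0], "turn": [0, 0, 0], "gripper": 1}
    - {"xyz": [0, 0, -0.25], "turn": [0, 0, 0], "gripper": 1}
    - {"xyz": [0, 0, -0.5], "turn": [0, 0, 0], "gripper": 1}
    - {"xyz": [0, 0, -0.5], "turn": [0, 0, 0], "gripper": 1}
    - {"xyz": [0, 0, -0.5], "turn": [0, 0, 0], "gripper": 1}
    - {"xyz": [0, 0, -0.5], "turn": [0, 0, 0], "gripper": 1}
    - {"xyz": [0, 0, -0.5], "turn": [0, 0, 0], "gripper": 1}
    - {"xyz": [0, 0, -0.5], "turn": [0, 0, 0], "gripper": 1}
    - {"xyz": [0, 0, -0.5], "turn": [0, 0, 0], "gripper": 1}
    - {"xyz": [0, 0, -0.5], "turn": [0, 0, 0], "gripper": 1}
    - {"xyz": [-0.5, 0.5, -0.2], "turn": [0, 0, 0], "gripper": 1}
    - {"xyz": [-0.5, 0.5, 0], "turn": [0, 0, 0], "gripper": 1}
    - {"xyz": [-0.5, 0.5, 0], "turn": [0, 0, 0], "gripper": 1}
    - {"xyz": [0, 0, 0], "turn": [0, 0, 0], "gripper": 1}
    - {"xyz": [0, 0, 0], "turn": [0, 0, 0], "gripper": 1}

```text
time_s: 54.58
position: [0.5493, 0.039, 0.253]
tool_rot: [[1.0, -0.002, 0.001], [-0.002, -1.0, -0.0], [0.001, 0.0, -1.0]]
ft_force: [0.6, 0.2, 0.2]
grip_width: 0.085
```

```bash
python3 - <<'E'
from mw import *
im=mw();a=[]
R={}
for n in ['scene','side']:
  for t in (0,1):
    if t: im,d=cams.get_image(n);P,h=cloud(im,d,cams.camera_info(n));a.append(im)
    else: f=np.load(n+'0.npz');P,h=cloud(f['im'],f['d'],f)
    z=P[:,2];box=(P[:,0]>.48)&(P[:,0]<.7)&(abs(P[:,1])<.16)
    for nm,m,r,lo,hi in [('cup',hue(h,0,4,170)|hue(h,174,180,170),lambda z:.029+.004*(z-.005)/.11,.035,.105),('bottle',hue(h,45,85),.029,.03,.085),('jar',hue(h,18,30,180),.031,.03,.09)]:
        Q=P[box&m&(z>lo)&(z<hi)]
        if len(Q)>10: print(n,t,nm,len(Q),circ(Q,r),Q.mean(0).round(4))
cv2.imwrite('pics/c6.png',np.hstack([a[0][80:320,110:480],a[1][120:360,130:430]])[:,:,::-1]);print(env.observe()['position'])
E
```

```text
wheel ((502.0083923339844, -323.1373291015625), 86.43648529052734)
mould 343 ((504.8565673828125, -322.69964599609375), 31.268754959106445) 0.06995935684567678
scene 0 cup 726 (array([0.5505, 0.0324]), np.float64(0.0017)) [0.554  0.0305 0.0772]
scene 0 bottle 325 (array([ 0.594 , -0.0439]), np.float64(0.0006)) [ 0.618  -0.0506  0.0589]
scene 0 jar 356 (array([0.6609, 0.0723]), np.float64(0.005)) [0.6351 0.0874 0.0614]
scene 1 cup 723 (array([0.5506, 0.0327]), np.float64(0.0016)) [0.5542 0.0304 0.0768]
scene 1 bottle 326 (array([ 0.5942, -0.0438]), np.float64(0.0006)) [ 0.6183 -0.0505  0.0583]
scene 1 jar 365 (array([0.6598, 0.0733]), np.float64(0.0051)) [0.6338 0.0876 0.0608]
side 0 cup 979 (array([0.5462, 0.0319]), np.float64(0.0012)) [0.5415 0.0475 0.0759]
side 0 bottle 111 (array([0.6235, 0.0011]), np.float64(0.0013)) [ 0.606  -0.0214  0.0562]
side 0 jar 674 (array([0.5852, 0.1503]), np.float64(0.006)) [0.5977 0.123  0.0607]
side 1 cup 973 (array([0.5463, 0.0321]), np.float64(0.0012)) [0.5418 0.0476 0.0762]
side 1 bottle 112 (array([0.6221, 0.0027]), np.float64(0.0012)) [ 0.6057 -0.0206  0.0558]
side 1 jar 672 (array([0.5845, 0.1508]), np.float64(0.006)) [0.5967 0.1232 0.0607]
[0.5502786  0.04010001 0.25202154]
```

View pics/c6.png

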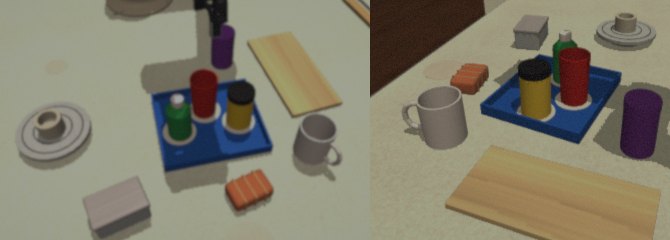

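Everything is in place. The cup, bottle and jar are within about 1.5 mm of their starts by like-for-like comparison, and the mould is upright on the wheel, about 3 mm off centre.

```bash
python3 -c "
from rig import order
print(order.close_job())"
```

```text
the job is handed in; nothing more can be done
None
```

I moved the jar, cup and bottle onto the side board, then set the mould upright on the banding wheel. After that I put the bottle, cup and jar back on their own marks in the tray. The job was handed in at about 55 s of the 141 s allowed, and no verdict was reported.

- **Mould:** the last check showed it upright, about 3 mm from the wheel's axis (limit 12 mm).
- **Cup, bottle and jar:** all three stand upright within about 1.5 mm of where they started (limit 15 mm), released with the gripper clear above them.
- **Mug, tin, clay block and purple look-alike:** they look untouched in the final pictures. I did not measure how far they moved.

Some checks disagreed:
- **Side camera:** it reads about 4 mm short in x compared with the scene camera and the arm.
- **Jar position:** fitting a circle from one camera alone gave wrong centres. I judged the jar's return by comparing its measured points before and after instead, and they agree to about 1.5 mm.
- **Bottle grip:** the first grip caught the bottle's shoulder, so I regripped lower before lifting. The second grip still read 56 mm on the 58 mm body, but it held through both moves.

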